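# Clear reject cleats through the flap bin and free the station

## Task

Clear the packing station: gather all the loose plywood cleats into the scoop cup, then press the reject bin's spring flap open with the cup's rim (keep the fingers off the bin) and tip the cleats through so that all of them end inside the bin. The closed plywood box must be pushed along the bench, never lifted, from the black rubber mat to sit squarely and wholly inside the taped white square; finish with the empty cup standing upright on the mat, and leave the glue bottle, tape roll and screw jar where they are.

Things in the scene. Friction and masses are not known exactly. Their poses are not given: they have to be found in the camera images.
- bin: Fixed grey metal reject bin, 200 (x) x 170 (y) x 150 mm high; origin at the centre of its underside, -x side roughly towards the robot. Its lid (top at z = 150) has a port from x = -65 to +55 mm, 124 mm wide in y, filled by a flap. A collar 30 mm high stands round the port's far (+x) edge and both y sides; the near edge is open.
- bin_port (a point): On the bin's axis at the height of the lid's top, 150 mm above the bin's origin; axes as the bin.
- flap (a joint): Angle (rad) of the bin's one-way flap: 0 shut, level with the lid; 1.15 fully open. Aluminium plate 116 (bin x) x 118 mm, 3 mm thick, hinged on the port's near edge (bin x = -65, z = 150 mm); its far end swings down into the bin. A spring shuts it (0.13 Nm shut, 0.22 Nm at 1 rad); the cleats' weight does not open it.
- cup: Loose steel scoop cup, 160 g; origin under the middle of its flat floor, x to the spout. Chamber 68 (x) x 74 (y) mm outside, 66 wide inside, back and side walls 50 high. From x = 33 the floor goes on as a spout 52 long sloping up 22 degrees, side walls 30. Black upright grip plate at the back, 12 thick in y, x = -85 to -36, z = 4 to 56; it starts towards the robot.
- cup_in (a point): Middle of the cup's chamber, 20 mm above its underside, on the cup's z axis.
- cup_lip (a point): Middle of the spout's front edge, the cup's pouring rim: at x = 80, z = 22 mm in the cup's frame; axes as the cup.
- cup_grip (a point): Middle of the black grip plate, at x = -62, z = 34 mm in the cup's frame; pinch the plate across y.
- box: Loose closed plywood box, 110 x 110 x 56 mm, 0.42 kg, too wide for the gripper; origin at the centre of its underside, z up. It starts on the rubber mat.
- mat: Black rubber mat, 140 x 140 x 1 mm, fixed and flush enough to slide over; origin at its centre on the bench. The cup's place at the end.
- square: White tape outline of a square on the bench, 140 mm inside, 164 mm outside, fixed, flush; origin at its centre, x and y along its sides. The box's place at the end.
- glue: White glue bottle with orange cap, 54 mm across, 75 mm high; origin at the centre of its underside. Bystander.
- tape_roll: Cardboard tape core, 90 mm across, 35 mm high, standing flat; origin at the centre of its underside. Bystander.
- jar: Small glass screw jar with steel cap, 48 mm across, 60 mm high; origin at the centre of its underside. Bystander.
- cleat0: Loose plywood cleat, 38 (its x) x 18 (y) x 14 mm (z), 10 g, two dark screw holes; origin at the centre of its 38 x 18 underside. One of up to eight alike; 5 to 7 are present.
- cleat1: Loose plywood cleat, 38 (its x) x 18 (y) x 14 mm (z), 10 g, two dark screw holes; origin at the centre of its 38 x 18 underside. One of up to eight alike; 5 to 7 are present.
- cleat2: Loose plywood cleat, 38 (its x) x 18 (y) x 14 mm (z), 10 g, two dark screw holes; origin at the centre of its 38 x 18 underside. One of up to eight alike; 5 to 7 are present.
- cleat3: Loose plywood cleat, 38 (its x) x 18 (y) x 14 mm (z), 10 g, two dark screw holes; origin at the centre of its 38 x 18 underside. One of up to eight alike; 5 to 7 are present.
- cleat4: Loose plywood cleat, 38 (its x) x 18 (y) x 14 mm (z), 10 g, two dark screw holes; origin at the centre of its 38 x 18 underside. One of up to eight alike; 5 to 7 are present.
- cleat5: Loose plywood cleat, 38 (its x) x 18 (y) x 14 mm (z), 10 g, two dark screw holes; origin at the centre of its 38 x 18 underside. One of up to eight alike; 5 to 7 are present.
- cleat6: Loose plywood cleat, 38 (its x) x 18 (y) x 14 mm (z), 10 g, two dark screw holes; origin at the centre of its 38 x 18 underside. One of up to eight alike; 5 to 7 are present.
- cleat7: Loose plywood cleat, 38 (its x) x 18 (y) x 14 mm (z), 10 g, two dark screw holes; origin at the centre of its 38 x 18 underside. One of up to eight alike; 5 to 7 are present.

How it is judged:
On the way, in this order (a step that is already met when the one before it is completed fails the run):
1. all the cleats are together in the cup (distance between each of cleat0, cleat1, cleat2, cleat3, cleat4, cleat5, cleat6, cleat7 and cup_in below 0.075 m), for 0.2 s.
2. the cup, tipped, presses the flap open with its rim (value of joint flap above 0.3 rad and z of cup_lip in the frame of bin below 0.145 m and horizontal distance between cup_lip and bin below 0.09 m and angle between cup's own z axis and vertical above 0.6 rad), for 0.1 s.
At the end, for the whole second after the job is handed in: Every cleat lies inside the bin with the flap shut again; the box stands flat with its centre within 22 mm of the square's and turned less than 0.3 rad from it; the cup stands upright on the bench, its origin within 45 mm of the mat's centre; all at rest (x of cleat0 in the frame of bin between -0.1 and 0.1 m and y of cleat0 in the frame of bin between -0.085 and 0.085 m and height (world z) of each of cleat0, cleat1, cleat2, cleat3, cleat4, cleat5, cleat6, cleat7 below 0.12 m and x of cleat1 in the frame of bin between -0.1 and 0.1 m and y of cleat1 in the frame of bin between -0.085 and 0.085 m and x of cleat2 in the frame of bin between -0.1 and 0.1 m and y of cleat2 in the frame of bin between -0.085 and 0.085 m and x of cleat3 in the frame of bin between -0.1 and 0.1 m and y of cleat3 in the frame of bin between -0.085 and 0.085 m and x of cleat4 in the frame of bin between -0.1 and 0.1 m and y of cleat4 in the frame of bin between -0.085 and 0.085 m and x of cleat5 in the frame of bin between -0.1 and 0.1 m and y of cleat5 in the frame of bin between -0.085 and 0.085 m and x of cleat6 in the frame of bin between -0.1 and 0.1 m and y of cleat6 in the frame of bin between -0.085 and 0.085 m and x of cleat7 in the frame of bin between -0.1 and 0.1 m and y of cleat7 in the frame of bin between -0.085 and 0.085 m and horizontal distance between box and square below 0.022 m and (angle between the x axis of box and the x axis of square, either way round below 0.3 rad or angle between the x axis of box and the y axis of square, either way round below 0.3 rad) and height (world z) of each of box, cup below 0.006 m and angle between each of box, cup's own z axis and vertical below 0.1 rad and horizontal distance between cup and mat below 0.045 m and value of joint flap below 0.1 rad and linear speed of each of cup, box below 0.02 m/s); the robot touches nothing.
It fails at once if the fingers press on the bin or its flap (over 2 N) (contact force between the fingers and bin above 2 N).
It fails at once if the box is lifted or tipped (height (world z) of box above 0.02 m or angle between box's own z axis and vertical above 0.35 rad).
It fails at once if the glue bottle, tape roll or screw jar is moved more than 40 mm (distance of any of glue, tape_roll, jar from where it was at the start of the episode above 0.04 m).
Of cleat0, cleat1, cleat2, cleat3, cleat4, cleat5, cleat6, cleat7 only 5 to 7 are there at a start; the rules pass over those that are not, and their reading is None.
At some moment in a run one of box, cleat0, cleat1, cleat2, cleat3, cleat4, cleat5, cleat6, cleat7 may be knocked a few centimetres aside while the robot is not near it.
It also fails if it takes over 210 s, if anything falls off the work surface, if the arm or the gripper's body presses on something with over 40 N, if the wrist force passes 120 N, or if a joint passes its speed limit or range.

## Robot

A 6-joint arm with a two-finger parallel gripper is mounted at the origin on the work surface. World frame = base frame: x ahead of the robot, y to its left, z up, the work surface at z = 0. Lengths are in m, angles in rad, forces in N, time in s.
With the tool pointing down it reaches from about 0.25 to 0.775 m from the base axis. Payload 4 kg.
Tool frame: the origin (TCP) lies at the very end of the fingers, on their centre line; the grasp point (between the pads) lies 19 mm behind it (robot.pinch_z is the distance from the TCP to the grasp point, in m); z points along the fingers, y is the line along which they close (so a half turn about z gives the same grasp; the last joint's range is limited). The gripper opens to 94 mm and grips with 3 to 60 N. Pads are 16 mm wide; open, the fingers measure 119 mm over their backs; the gripper's body (75 mm by 177 mm) begins 78 mm behind the grasp point.
Start: joints at [-1.393, 0.087, 1.371, -0, 1.684, -0.103], TCP at [0.152, -0.528, 0.206] pointing down, gripper open.
Joint ranges: [-3.1, 3.1], [-0.76, 2.03], [0.27, 2.55], [-1.08, 4.22], [0.17, 2.65], [-2.57, 2.57]. Speed limits (rad/s): [2.79, 2.79, 3.14, 3.14, 3.14, 3.14].

## Interface

Orientations are given as [roll, pitch, yaw] about the fixed x, y, z axes, in that order (R = Rz(yaw) Ry(pitch) Rx(roll)).
In Python, from bench import robot gives the robot as it stands.
- The arm moves only by the tool arm_command, never from a script. Its argument "targets" is one flat list of numbers, 7 for each row, row after row: the turn, a rotation vector about the tool's x, y, z in degrees, then the shift along the tool's x, y, z in mm, then the closure, from -1 (fully open) to 1 (shut). In form: [ax, ay, az, x, y, z, hand, ax, ay, az, x, y, z, hand, ...]. A call has 1 to 20 rows; each row is the pose to reach, as a shift and turn from the pose commanded when the call began, along the tool's axes at that moment; what a row does not reach only later rows make up. A row lasts 1/10 s, in which the tool goes at most 50 mm and 8.59 degrees, less where a joint would pass 70% of its speed; a pose out of reach is approached as far as the arm can. A call with a gripper value outside its range is refused whole. The fingers move at their own pace and stop on an object; the grip force is fixed at half the most. Time passes only in rows, so rows that repeat a pose let the fingers close. It gives the time, the measured TCP pose, the force, the opening and the grip force at its end, in the units of the state.
- robot.get_obs(): the state, without advancing time (a new reading comes with each control period).
- robot.snapshot(name): name is "scene" or "top" or "wrist"; returns a dict with "color" (400x640x3 uint8, red, green, blue), "range_z" (400x640 float32, m along the optical axis (not along the pixel's ray), 0 where there is no reading), "fx", "fy", "cx", "cy" (pixels), "T" (4x4, takes a point from camera to world coordinates); the wrist camera has in their place "T_tool_cam" (4x4, takes a point from camera to tool coordinates, whose origin is the TCP and whose axes are the flange's). Camera axes: x right, y down, z forward; pixel columns grow to the right and rows downward; lengths in m; the calibration is good to about 2 mm. The wrist camera is an equidistant fisheye: a pixel r from the principal point sees the ray r / f radians off the axis. A picture is of the moment at which its call begins: read the wrist's pose just before it.
- robot.close_job(): hands the job in; it is judged then, once.
The state is a dict: "time": time; "joint_positions": joint angles; "qvel": joint speeds; "joint_torque": joint torques, N m; "tool_pos": TCP position; "ee_rot": TCP orientation; "wrist_force": force on the tool from outside, world axes, zero at the start; "wrist_torque": the same for the moment, N m; "width": finger opening in m; "finger_force": force on a finger pad.
Only numpy, scipy, OpenCV 4.12 (cv2) and the standard library are available. Lean on these libraries where they do the work, as an engineer would, in place of code of your own. Each camera call takes 0.05 s, during which the arm holds its last target. There are 200 camera calls.

## Working session

There is one attempt and no reset: what is moved stays moved. The work goes in short steps, Python scripts to look and compute and a tool call to move; the robot and the scene stay as the last step left them, time stands still between calls to the robot, and variables do not carry over. Pictures are saved under pics/ and viewed, at most 14 in all, crops included, and the job is handed in when it is done.

Besides the shell and the picture viewer there is one more tool, called after "Emit:" in YAML: its name, and indented under it one key for each argument. arm_command: Moves the arm, as the interface text tells. Its arguments: {"type":"object","properties":{"targets":{"type":"array"}},"required":["targets"]}

```bash
mkdir -p pics; ls
python3 - <<'E'
from bench import robot
import cv2,numpy as np,pickle
o=robot.get_obs();print(o)
for n in("top","scene"):
    s=robot.snapshot(n);pickle.dump(s,open(f"{n}.pkl","wb"))
    cv2.imwrite(f"pics/{n}0.png",s["color"][:,:,::-1]);print(n,s["T"],s["fx"],s["cx"],s["cy"])
E
```

```text
pics
{'time': 0.0, 'joint_positions': array([-1.39310579e+00,  8.79744373e-02,  1.37223591e+00,  5.23270266e-06,
        1.68360153e+00, -1.03131999e-01]), 'qvel': array([ 1.56108314e-04, -2.30431098e-03,  2.08721269e-05,  8.44948365e-04,
       -9.93206508e-05, -1.11107561e-03]), 'joint_torque': array([ 8.79173185e-04, -3.40182388e+01, -3.02424753e+01,  7.17527093e-02,
        3.31064360e-02, -1.68448082e-04]), 'tool_pos': array([ 0.1523139 , -0.52792164,  0.20430287]), 'ee_rot': array([-3.13938576e+00, -2.33639780e-04,  2.80822865e-01]), 'wrist_force': array([ 0.11882031, -0.70162217,  0.8006635 ]), 'wrist_torque': array([-0.00085094,  0.04645114,  0.01308118]), 'finger_force': 0.0, 'width': 0.09392130725682266}
top [[ 0.01258548 -0.99848722  0.05352451  0.52204795]
 [-0.99990754 -0.01229161  0.00581608 -0.0268853 ]
 [-0.00514938 -0.05359276 -0.9985496   1.26641999]
 [ 0.          0.          0.          1.        ]] 446.7250156140712 329.2962477795514 195.5305697224847
scene [[-0.87043976  0.38162588 -0.31096031  0.88188924]
 [ 0.49227175  0.67706238 -0.5470421   0.43978637]
 [ 0.00177411 -0.62924417 -0.77720565  0.75677739]
 [ 0.          0.          0.          1.        ]] 371.173052451071 317.6773150807886 202.78447287625463
```

View pics/top0.png

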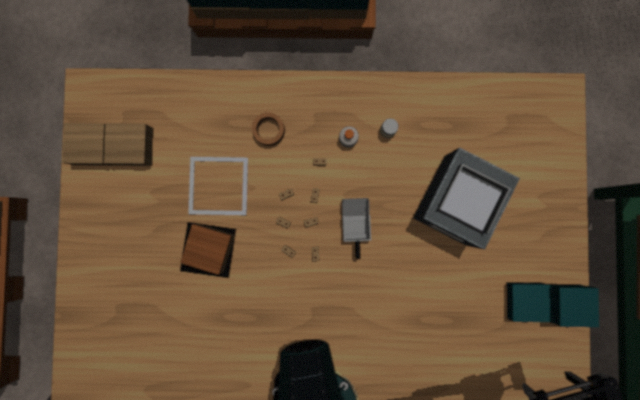

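View pics/scene0.png

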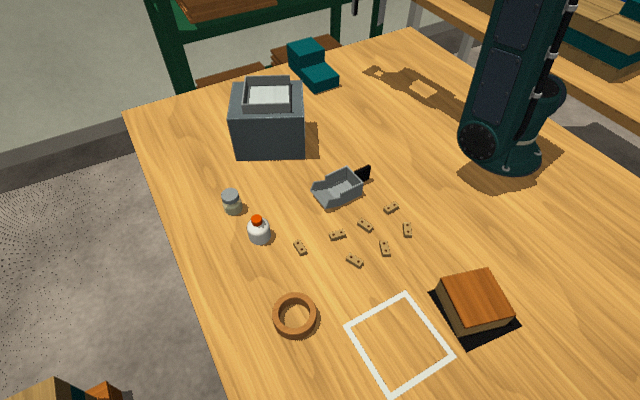

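The top view shows seven cleats (around 283–319, 162–254), the cup at (356,222) with its spout towards +x, the box on the mat at (207,249), the square at (218,186) and the bin at (468,198). The glue (348,136), jar (389,127) and tape roll (268,129) stand at the far side.

```bash
cat > h.py <<'E'
import numpy as np,cv2,pickle
from bench import robot
def cloud(s):
    v,u=np.mgrid[0:400,0:640].astype(float);z=s["range_z"]
    P=np.stack([(u-s["cx"])/s["fx"]*z,(v-s["cy"])/s["fy"]*z,z],-1)
    return P@s["T"][:3,:3].T+s["T"][:3,3]
def topix(s,p):
    q=(np.asarray(p)-s["T"][:3,3])@s["T"][:3,:3];return q[0]/q[2]*s["fx"]+s["cx"],q[1]/q[2]*s["fy"]+s["cy"]
def onplane(s,uv,h):
    d=s["T"][:3,:3]@np.array([(uv[0]-s["cx"])/s["fx"],(uv[1]-s["cy"])/s["fy"],1]);t=s["T"][:3,3]
    return t+d*(h-t[2])/d[2]
def blobs(s,lo=.006,win=(.2,.85,-.6,.5),amin=20):
    W=cloud(s);z=W[...,2]
    m=(z>lo)&(W[...,0]>win[0])&(W[...,0]<win[1])&(W[...,1]>win[2])&(W[...,1]<win[3])&(s["range_z"]>0)
    n,l,st,c=cv2.connectedComponentsWithStats(m.astype(np.uint8),connectivity=4);out=[]
    for i in range(1,n):
        if st[i,4]<amin: continue
        P=W[l==i];r=cv2.minAreaRect((P[:,:2]*1000).astype(np.float32))
        (cx,cy),(a,b),t=r
        if a<b:a,b,t=b,a,t+90
        t=(t+90)%180-90
        out.append((cx/1000,cy/1000,a,b,t,P[:,2].max(),np.median(P[:,2]),st[i,4],c[i]))
    return out
E
python3 - <<'E'
from h import *
s=pickle.load(open("top.pkl","rb"))
W=cloud(s)
print("bench z",[np.round(W[v,u],3) for u,v in((150,250),(330,300),(450,290))])
for b in blobs(s): print("px",np.round(b[8],1),"xy %.4f %.4f size %.0f %.0f ang %.0f zmax %.3f zmed %.3f n%d"%b[:8])
im=s["color"][:,:,::-1]
cv2.imwrite("pics/crop1.png",cv2.resize(im[120:290,170:400],None,fx=3.4,fy=3.4,interpolation=cv2.INTER_CUBIC))
cv2.imwrite("pics/crop2.png",cv2.resize(im[140:255,405:530],None,fx=5,fy=5,interpolation=cv2.INTER_CUBIC))
E
```

```text
bench z [array([0.43 , 0.484, 0.004]), array([ 0.297, -0.025,  0.004]), array([ 0.329, -0.36 ,  0.004])]
px [268.  128.4] xy 0.7742 0.1539 size 89 89 ang -24 zmax 0.044 zmed 0.035 n530
px [388.8 128. ] xy 0.7771 -0.1824 size 45 44 ang -73 zmax 0.067 zmed 0.060 n281
px [145.9 144.5] xy 0.7239 0.4925 size 110 15 ang -0 zmax 0.061 zmed 0.046 n468
px [348.5 136.4] xy 0.7529 -0.0709 size 52 52 ang 48 zmax 0.081 zmed 0.052 n332
px [466.5 198.2] xy 0.5990 -0.3847 size 245 172 ang -27 zmax 0.186 zmed 0.151 n6439
px [319.6 161. ] xy 0.6862 0.0092 size 37 18 ang -89 zmax 0.021 zmed 0.015 n96
px [314.6 194.8] xy 0.5911 0.0217 size 37 19 ang -5 zmax 0.020 zmed 0.014 n87
px [286.3 193.6] xy 0.5934 0.1016 size 38 18 ang -66 zmax 0.020 zmed 0.015 n90
px [356.5 218.3] xy 0.5018 -0.0979 size 165 79 ang 4 zmax 0.063 zmed 0.022 n699
px [283. 222.] xy 0.5126 0.1095 size 42 19 ang 65 zmax 0.020 zmed 0.015 n94
px [310.9 221.4] xy 0.5160 0.0310 size 38 18 ang -73 zmax 0.022 zmed 0.015 n91
px [207.1 248.5] xy 0.4353 0.3142 size 122 112 ang -16 zmax 0.064 zmed 0.056 n1867
px [288.6 250.8] xy 0.4332 0.0923 size 37 18 ang 57 zmax 0.022 zmed 0.015 n93
px [315.2 253.3] xy 0.4268 0.0183 size 36 17 ang 1 zmax 0.022 zmed 0.015 n93
px [525.  301.8] xy 0.3012 -0.5577 size 108 84 ang -0 zmax 0.052 zmed 0.044 n1396
px [307.9 372. ] xy 0.2135 0.0222 size 138 12 ang -81 zmax 0.507 zmed 0.353 n3197
px [602.3 377.9] xy 0.2030 -0.5837 size 35 10 ang -78 zmax 0.348 zmed 0.327 n182
```

View pics/crop1.png

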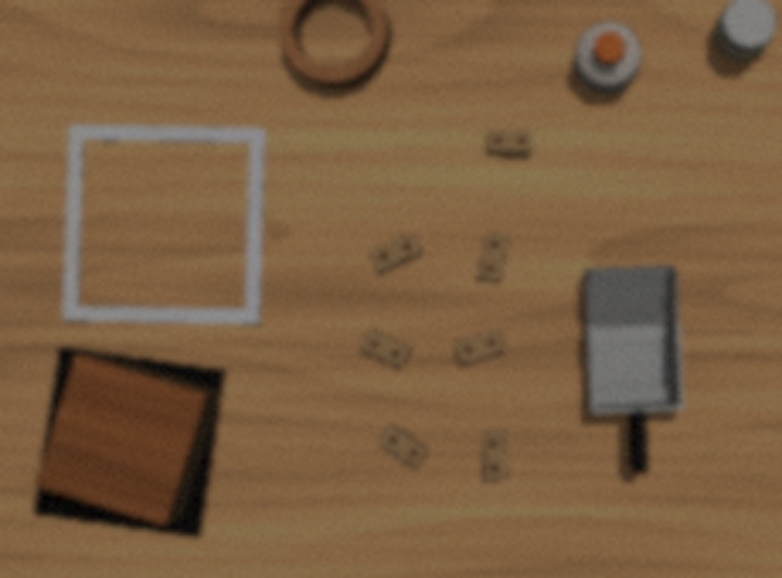

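View pics/crop2.png

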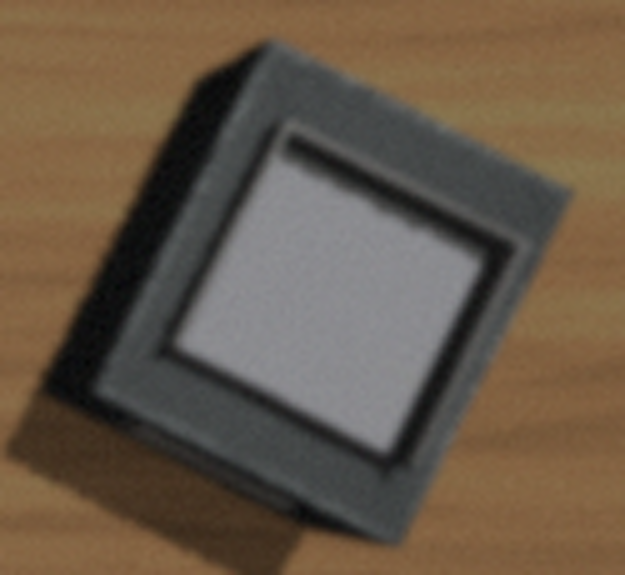

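Crop 1: cleats, cup (spout up, grip at (638,440)), square outer corners (70,128),(265,130),(260,323),(63,320), mat corners (60,350),(222,370),(200,535),(38,512). Crop 2: bin lid corners (270,40),(575,190),(405,545),(95,395); the collar's open edge is the lower-left one, so bin +x points up and slightly right.

```bash
cat > plan.py <<'E'
import numpy as np
from scipy.spatial.transform import Rotation as R
def down(yaw,tilt=0): # tilt>0: fingers lean so they point towards tool x
    return R.from_euler("z",yaw,degrees=True)*R.from_euler("x",180,degrees=True)*R.from_euler("y",tilt,degrees=True)
def rel(p0,R0,p,Rr):
    d=R0.inv().apply((np.asarray(p)-p0)*1000);r=(R0.inv()*Rr).as_rotvec(degrees=True)
    return np.concatenate([np.round(r,1),np.round(d,0)])
def chain(p0,R0,calls):
    """calls: list of lists of (label,p,R); prints each target rel. to the pose at the start of its call"""
    for c in calls:
        for lab,p,Rr in c:
            v=rel(p0,R0,p,Rr);print(lab,v.tolist())
        p0=p0+R0.apply(v[3:])/1000;R0=R0*R.from_rotvec(v[:3],degrees=True);print(" end",np.round(p0,4),np.round(R0.as_euler("xyz"),4))
    return p0,R0
E
python3 - <<'E'
from h import *;from plan import *
s=pickle.load(open("top.pkl","rb"))
def q(name,c,o,k,h):
    P=np.array([onplane(s,(u/k+o[0],v/k+o[1]),h)[:2] for u,v in c]);e=np.roll(P,-1,0)-P
    print(name,P.mean(0).round(4),"sides",(np.linalg.norm(e,axis=1)*1000).round(),"ang",(np.degrees(np.arctan2(e[:,1],e[:,0]))%90).round(1))
q("square",[(70,128),(265,130),(260,323),(63,320)],(170,120),3.4,0)
q("mat",[(60,350),(222,370),(200,535),(38,512)],(170,120),3.4,.001)
q("bin",[(270,40),(575,190),(405,545),(95,395)],(405,140),5,.15)
q("box",[(82,355),(210,392),(168,525),(38,483)],(170,120),3.4,.056)
W=cloud(s);z=W[...,2]
m=(abs(W[...,0]-.5)<.1)&(abs(W[...,1]+.098)<.06)
for lo,hi in((.03,.07),(.045,.07)):
    P=W[m&(z>lo)&(z<hi)][:,:2];print(len(P),P.min(0),P.max(0))
G=W[m&(z>.02)&(W[...,0]<.46)][:,:2];print("grip",G.mean(0),G.min(0),G.max(0))
cl=[(.5126,.1095,65),(.5934,.1016,114),(.4332,.0923,57),(.5160,.0310,107),(.5911,.0217,-5),(.4268,.0183,1),(.6862,.0092,91)]
ca=3;cup=np.array([.504,-.098])
calls=[]
for i,(x,y,a) in enumerate(cl):
    Rp=down(a);b=ca if a<50 else ca+90
    hz=.05 if i<4 else .06
    c,sn=np.cos(np.radians(ca)),np.sin(np.radians(ca));off=(8 if b>50 else 0)/1000
    dp=cup+off*np.array([c,sn])
    calls.append([(f"cleat{i} above",(x,y,.10),Rp),("down",(x,y,.005),Rp)])
    calls.append([("lift",(x,y,.11),Rp),("over",(*dp,.11),down(b)),("low",(*dp,hz),down(b)),("up",(*dp,.11),down(b))])
chain(np.array([.152,-.528,.206]),down(np.degrees(.2808)),calls)
E
```

```text
square [0.6128 0.2965] sides [164. 162. 165. 161.] ang [ 0.1 89.8 89.8 89.6]
mat [0.4321 0.3202] sides [136. 137. 136. 135.] ang [83.7 83.7 82.8 83.9]
bin [ 0.5793 -0.3775] sides [169. 198. 170. 200.] ang [64.1 64.2 64.8 64. ]
box [0.4383 0.3096] sides [107. 110. 109. 107.] ang [74.7 73.7 73.1 72.5]
280 [ 0.41866932 -0.13189691] [ 0.57985993 -0.05472054]
212 [ 0.41866932 -0.13189691] [ 0.57376801 -0.05472054]
grip [ 0.43936739 -0.09784413] [ 0.41866932 -0.1047096 ] [ 0.45988686 -0.09168221]
cleat0 above [0.0, 0.0, -48.9, 523.0, -513.0, 106.0]
down [0.0, 0.0, -48.9, 523.0, -513.0, 201.0]
 end [0.5124 0.1098 0.005 ] [3.1416 0.     1.1343]
lift [-0.0, 0.0, -0.0, -0.0, 0.0, -105.0]
over [-0.0, 0.0, -28.0, -188.0, 87.0, -105.0]
low [-0.0, 0.0, -28.0, -188.0, 87.0, -45.0]
up [-0.0, 0.0, -28.0, -188.0, 87.0, -105.0]
 end [ 0.5117 -0.0973  0.11  ] [3.1416 0.     1.623 ]
cleat1 above [-0.0, 0.0, -21.0, 194.0, 92.0, 10.0]
down [-0.0, 0.0, -21.0, 194.0, 92.0, 105.0]
 end [0.5935 0.1012 0.005 ] [3.1416 0.     1.9895]
lift [-0.0, 0.0, -0.0, 0.0, 0.0, -105.0]
over [-0.0, 0.0, 21.0, -149.0, -155.0,
[... 1342 characters left out ...]
wn [-0.0, -0.0, 2.0, -71.0, -120.0, 105.0]
 end [0.4266 0.0179 0.005 ] [3.1416 0.     0.0173]
lift [-0.0, -0.0, -0.0, 0.0, -0.0, -105.0]
over [-0.0, -0.0, -2.0, 75.0, 117.0, -105.0]
low [-0.0, -0.0, -2.0, 75.0, 117.0, -55.0]
up [-0.0, -0.0, -2.0, 75.0, 117.0, -105.0]
 end [ 0.5037 -0.0978  0.11  ] [3.1416 0.     0.0522]
cleat6 above [0.0, 0.0, -88.0, 188.0, -97.0, 10.0]
down [0.0, 0.0, -88.0, 188.0, -97.0, 105.0]
 end [0.6863 0.0088 0.005 ] [3.1416 0.     1.5881]
lift [-0.0, 0.0, -0.0, 0.0, -0.0, -105.0]
over [-0.0, 0.0, -2.0, -103.0, -176.0, -105.0]
low [-0.0, 0.0, -2.0, -103.0, -176.0, -55.0]
up [-0.0, 0.0, -2.0, -103.0, -176.0, -105.0]
 end [ 0.5121 -0.0972  0.11  ] [3.1416 0.     1.623 ]
```

Emit:
arm_command:
  targets: [0, 0, -48.9, 523, -513, 106, 0, 0, 0, -48.9, 523, -513, 106, 0, 0, 0, -48.9, 523, -513, 106, 0, 0, 0, -48.9, 523, -513, 106, 0, 0, 0, -48.9, 523, -513, 106, 0, 0, 0, -48.9, 523, -513, 106, 0, 0, 0, -48.9, 523, -513, 106, 0, 0, 0, -48.9, 523, -513, 106, 0, 0, 0, -48.9, 523, -513, 106, 0, 0, 0, -48.9, 523, -513, 106, 0, 0, 0, -48.9, 523, -513, 106, 0, 0, 0, -48.9, 523, -513, 106, 0, 0, 0, -48.9, 523, -513, 106, 0, 0, 0, -48.9, 523, -513, 106, 0, 0, 0, -48.9, 523, -513, 106, 0, 0, 0, -48.9, 523, -513, 106, 0, 0, 0, -48.9, 523, -513, 106, 0, 0, 0, -48.9, 523, -513, 106, 0, 0, 0, -48.9, 523, -513, 106, 0]

```text
time: 2.0
tool_pos: [0.5125, 0.1081, 0.0998]
ee_rot: [3.141, 0.0, 1.132]
wrist_force: [-0.2, 0.9, 0.2]
width: 0.047
finger_force: 0.0
```

Emit:
arm_command:
  targets: [0, 0, 0, 0, 0, 45, 0, 0, 0, 0, 0, 0, 75, 0, 0, 0, 0, 0, 0, 95, 0, 0, 0, 0, 0, 0, 95, 0, 0, 0, 0, 0, 0, 95, 0, 0, 0, 0, 0, 0, 95, 1, 0, 0, 0, 0, 0, 95, 1, 0, 0, 0, 0, 0, 95, 1, 0, 0, 0, 0, 0, 95, 1, 0, 0, 0, 0, 0, 95, 1, 0, 0, 0, 0, 0, 95, 1, 0, 0, 0, 0, 0, 95, 1]

```text
time: 3.2
tool_pos: [0.5131, 0.1094, 0.005]
ee_rot: [3.141, -0.0, 1.134]
wrist_force: [-1.3, 0.1, 3.5]
width: 0.0175
finger_force: 30.0
```

Emit:
arm_command:
  targets: [0, 0, 0, 0, 0, -50, 1, 0, 0, 0, 0, 0, -105, 1, 0, 0, -28, -188, 87, -105, 1, 0, 0, -28, -188, 87, -105, 1, 0, 0, -28, -188, 87, -105, 1, 0, 0, -28, -188, 87, -105, 1, 0, 0, -28, -188, 87, -105, 1, 0, 0, -28, -188, 87, -105, 1, 0, 0, -28, -188, 87, -105, 1, 0, 0, -28, -188, 87, -75, 1, 0, 0, -28, -188, 87, -45, 1, 0, 0, -28, -188, 87, -45, 1, 0, 0, -28, -188, 87, -45, 0.4, 0, 0, -28, -188, 87, -45, 0.4, 0, 0, -28, -188, 87, -45, 0.4, 0, 0, -28, -188, 87, -45, 0.4, 0, 0, -28, -188, 87, -75, 0.3, 0, 0, -28, -188, 87, -105, 0, 0, 0, -28, -188, 87, -105, 0]

```text
time: 5.1
tool_pos: [0.5155, -0.0988, 0.1153]
ee_rot: [3.131, 0.004, 1.623]
wrist_force: [0.9, 0.5, 0.4]
width: 0.0454
finger_force: 0.0
```

Run:
```python
from h import *
print(robot.get_obs()["tool_pos"])
s=robot.snapshot("wrist");cv2.imwrite("pics/w1.png",s["color"][:,:,::-1]);pickle.dump(s,open("w1.pkl","wb"));print(s["fx"],s["cx"],s["cy"],s["T_tool_cam"])
```

```text
[ 0.51552018 -0.09881853  0.11525152]
309.70691628693146 318.15919407641735 198.82648120940686 [[ 5.18489587e-04 -9.65830734e-01 -2.59173156e-01  7.41903725e-02]
 [ 9.99999784e-01  6.05223193e-04 -2.54863143e-04  4.19025363e-05]
 [ 4.03012261e-04 -2.59172968e-01  9.65830839e-01 -1.78953103e-01]
 [ 0.00000000e+00  0.00000000e+00  0.00000000e+00  1.00000000e+00]]
```

View pics/w1.png

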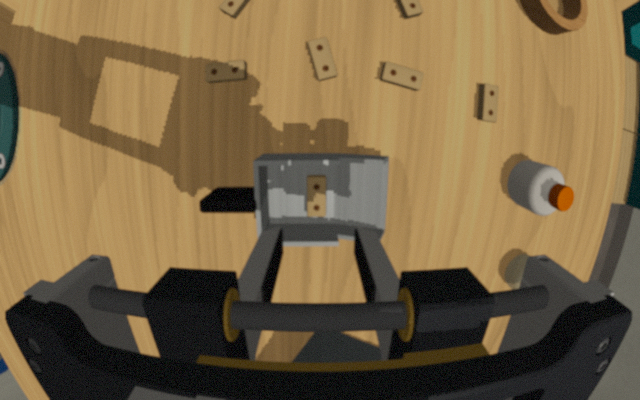

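The first cleat lies in the cup's chamber at (316,195) and the others are still in place. Next cleats.

Emit:
arm_command:
  targets: [0, 0, -21, 194, 92, 10, 0, 0, 0, -21, 194, 92, 10, 0, 0, 0, -21, 194, 92, 10, 0, 0, 0, -21, 194, 92, 10, 0, 0, 0, -21, 194, 92, 10, 0, 0, 0, -21, 194, 92, 10, 0, 0, 0, -21, 194, 92, 10, 0, 0, 0, -21, 194, 92, 55, 0, 0, 0, -21, 194, 92, 85, 0, 0, 0, -21, 194, 92, 105, 0, 0, 0, -21, 194, 92, 105, 0, 0, 0, -21, 194, 92, 105, 0, 0, 0, -21, 194, 92, 105, 1, 0, 0, -21, 194, 92, 105, 1, 0, 0, -21, 194, 92, 105, 1, 0, 0, -21, 194, 92, 105, 1, 0, 0, -21, 194, 92, 105, 1, 0, 0, -21, 194, 92, 105, 1]

```text
time: 6.95
tool_pos: [0.5941, 0.1008, 0.0048]
ee_rot: [3.141, 0.0, 1.99]
wrist_force: [0.2, -0.2, 1.7]
width: 0.0175
finger_force: 30.0
```

Emit:
arm_command:
  targets: [0, 0, 0, 0, 0, -50, 1, 0, 0, 0, 0, 0, -105, 1, 0, 0, 21, -149, -155, -105, 1, 0, 0, 21, -149, -155, -105, 1, 0, 0, 21, -149, -155, -105, 1, 0, 0, 21, -149, -155, -105, 1, 0, 0, 21, -149, -155, -105, 1, 0, 0, 21, -149, -155, -105, 1, 0, 0, 21, -149, -155, -105, 1, 0, 0, 21, -149, -155, -75, 1, 0, 0, 21, -149, -155, -45, 1, 0, 0, 21, -149, -155, -45, 1, 0, 0, 21, -149, -155, -45, 0.4, 0, 0, 21, -149, -155, -45, 0.4, 0, 0, 21, -149, -155, -45, 0.4, 0, 0, 21, -149, -155, -45, 0.4, 0, 0, 21, -149, -155, -75, 0.3, 0, 0, 21, -149, -155, -105, 0, 0, 0, 21, -149, -155, -105, 0]

```text
time: 8.85
tool_pos: [0.5162, -0.0995, 0.1153]
ee_rot: [3.131, 0.004, 1.623]
wrist_force: [0.6, -0.4, 0.0]
width: 0.0447
finger_force: 0.0
```

Emit:
arm_command:
  targets: [0, 0, 36, 194, -69, 10, 0, 0, 0, 36, 194, -69, 10, 0, 0, 0, 36, 194, -69, 10, 0, 0, 0, 36, 194, -69, 10, 0, 0, 0, 36, 194, -69, 10, 0, 0, 0, 36, 194, -69, 10, 0, 0, 0, 36, 194, -69, 10, 0, 0, 0, 36, 194, -69, 55, 0, 0, 0, 36, 194, -69, 85, 0, 0, 0, 36, 194, -69, 105, 0, 0, 0, 36, 194, -69, 105, 0, 0, 0, 36, 194, -69, 105, 0, 0, 0, 36, 194, -69, 105, 1, 0, 0, 36, 194, -69, 105, 1, 0, 0, 36, 194, -69, 105, 1, 0, 0, 36, 194, -69, 105, 1, 0, 0, 36, 194, -69, 105, 1, 0, 0, 36, 194, -69, 105, 1]

```text
time: 10.65
tool_pos: [0.4341, 0.0917, 0.0048]
ee_rot: [3.141, -0.0, 0.995]
wrist_force: [-0.4, -0.5, 2.3]
width: 0.0174
finger_force: 30.0
```

Emit:
arm_command:
  targets: [0, 0, 0, 0, 0, -50, 1, 0, 0, 0, 0, 0, -105, 1, 0, 0, -36, -116, 169, -105, 1, 0, 0, -36, -116, 169, -105, 1, 0, 0, -36, -116, 169, -105, 1, 0, 0, -36, -116, 169, -105, 1, 0, 0, -36, -116, 169, -105, 1, 0, 0, -36, -116, 169, -105, 1, 0, 0, -36, -116, 169, -105, 1, 0, 0, -36, -116, 169, -75, 1, 0, 0, -36, -116, 169, -45, 1, 0, 0, -36, -116, 169, -45, 1, 0, 0, -36, -116, 169, -45, 0.4, 0, 0, -36, -116, 169, -45, 0.4, 0, 0, -36, -116, 169, -45, 0.4, 0, 0, -36, -116, 169, -45, 0.4, 0, 0, -36, -116, 169, -75, 0.3, 0, 0, -36, -116, 169, -105, 0, 0, 0, -36, -116, 169, -105, 0]

```text
time: 12.55
tool_pos: [0.5157, -0.0986, 0.1152]
ee_rot: [3.131, 0.004, 1.623]
wrist_force: [1.0, 0.0, 0.3]
width: 0.0448
finger_force: 0.0
```

Emit:
arm_command:
  targets: [0, 0, -14, 128, 11, 10, 0, 0, 0, -14, 128, 11, 10, 0, 0, 0, -14, 128, 11, 10, 0, 0, 0, -14, 128, 11, 10, 0, 0, 0, -14, 128, 11, 10, 0, 0, 0, -14, 128, 11, 55, 0, 0, 0, -14, 128, 11, 85, 0, 0, 0, -14, 128, 11, 105, 0, 0, 0, -14, 128, 11, 105, 0, 0, 0, -14, 128, 11, 105, 0, 0, 0, -14, 128, 11, 105, 1, 0, 0, -14, 128, 11, 105, 1, 0, 0, -14, 128, 11, 105, 1, 0, 0, -14, 128, 11, 105, 1, 0, 0, -14, 128, 11, 105, 1, 0, 0, -14, 128, 11, 105, 1]

```text
time: 14.15
tool_pos: [0.5169, 0.0308, 0.0048]
ee_rot: [3.141, 0.0, 1.867]
wrist_force: [-0.7, 0.3, 2.2]
width: 0.0175
finger_force: 30.0
```

Emit:
arm_command:
  targets: [0, 0, 0, 0, 0, -50, 1, 0, 0, 0, 0, 0, -105, 1, 0, 0, 14, -122, -42, -105, 1, 0, 0, 14, -122, -42, -105, 1, 0, 0, 14, -122, -42, -105, 1, 0, 0, 14, -122, -42, -105, 1, 0, 0, 14, -122, -42, -105, 1, 0, 0, 14, -122, -42, -105, 1, 0, 0, 14, -122, -42, -75, 1, 0, 0, 14, -122, -42, -45, 1, 0, 0, 14, -122, -42, -45, 1, 0, 0, 14, -122, -42, -45, 0.4, 0, 0, 14, -122, -42, -45, 0.4, 0, 0, 14, -122, -42, -45, 0.4, 0, 0, 14, -122, -42, -45, 0.4, 0, 0, 14, -122, -42, -75, 0.3, 0, 0, 14, -122, -42, -105, 0, 0, 0, 14, -122, -42, -105, 0]

```text
time: 15.95
tool_pos: [0.5153, -0.0992, 0.1149]
ee_rot: [3.132, 0.004, 1.623]
wrist_force: [0.5, 0.6, -0.1]
width: 0.045
finger_force: 0.0
```

Run:
```python
from h import *
s=robot.snapshot("top")
for b in blobs(s): print("px",np.round(b[8],1),"xy %.4f %.4f size %.0f %.0f ang %.0f zmax %.3f zmed %.3f n%d"%b[:8])
s=robot.snapshot("wrist");cv2.imwrite("pics/w2.png",s["color"][:,:,::-1])
```

```text
px [268.1 128.4] xy 0.7741 0.1539 size 89 89 ang 72 zmax 0.044 zmed 0.035 n519
px [388.8 128. ] xy 0.7774 -0.1826 size 45 44 ang 22 zmax 0.067 zmed 0.060 n279
px [145.8 144.5] xy 0.7243 0.4925 size 110 15 ang -0 zmax 0.064 zmed 0.047 n473
px [348.5 136.5] xy 0.7569 -0.0691 size 60 53 ang 32 zmax 0.082 zmed 0.052 n337
px [466.5 198.2] xy 0.5985 -0.3831 size 243 174 ang -26 zmax 0.186 zmed 0.151 n6440
px [319.6 161. ] xy 0.6854 0.0092 size 37 19 ang -89 zmax 0.020 zmed 0.015 n97
px [349.1 298.3] xy 0.4138 -0.0865 size 426 156 ang -16 zmax 0.566 zmed 0.513 n11758
px [314.7 195.1] xy 0.5904 0.0216 size 38 18 ang -7 zmax 0.021 zmed 0.015 n89
px [207.2 248.6] xy 0.4349 0.3225 size 128 123 ang 74 zmax 0.066 zmed 0.056 n1874
px [315.2 253.3] xy 0.4263 0.0182 size 42 17 ang 1 zmax 0.020 zmed 0.014 n95
px [525.1 301.9] xy 0.3048 -0.5570 size 101 86 ang 0 zmax 0.052 zmed 0.044 n1393
```

View pics/w2.png

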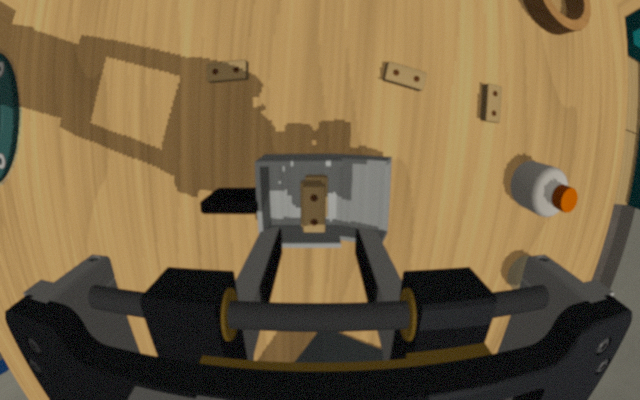

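Four cleats are in the cup but have stacked into a tower at (314,205). I will topple the top two gently backwards with closed fingers before adding more.

Emit:
arm_command:
  targets: [0, 0, 0, 0, 34, 0, 1, 0, 0, 0, 0, 34, 0, 1, 0, 0, 0, 0, 34, 0, 1, 0, 0, 0, 0, 34, 0, 1, 0, 0, 0, 0, 34, 30, 1, 0, 0, 0, 0, 34, 62, 1, 0, 0, 0, 0, 34, 62, 1, 0, 0, 0, 0, 28, 62, 1, 0, 0, 0, 0, 22, 62, 1, 0, 0, 0, 0, 16, 62, 1, 0, 0, 0, 0, 10, 62, 1, 0, 0, 0, 0, 5, 62, 1, 0, 0, 0, 0, 0, 62, 1, 0, 0, 0, 0, 0, 62, 1, 0, 0, 0, 0, 20, 62, 1, 0, 0, 0, 0, 34, 62, 1, 0, 0, 0, 0, 34, 62, 1]

```text
time: 17.75
tool_pos: [0.5474, -0.0964, 0.0475]
ee_rot: [3.141, 0.0, 1.623]
wrist_force: [-0.5, -0.1, 0.5]
width: 0.0002
finger_force: 0.0
```

Emit:
arm_command:
  targets: [0, 0, 0, 0, 0, 14, 1, 0, 0, 0, 0, 0, 14, 1, 0, 0, 0, 0, -6, 14, 1, 0, 0, 0, 0, -12, 14, 1, 0, 0, 0, 0, -18, 14, 1, 0, 0, 0, 0, -24, 14, 1, 0, 0, 0, 0, -29, 14, 1, 0, 0, 0, 0, -29, 14, 1, 0, 0, 0, 0, -15, 14, 1, 0, 0, 0, 0, 0, 14, 1, 0, 0, 0, 0, 0, -30, 1, 0, 0, 0, 0, 0, -62, 1, 0, 0, 0, 0, -34, -62, 0, 0, 0, 0, 0, -34, -62, 0, 0, 0, 0, 0, -34, -62, 0]

```text
time: 19.25
tool_pos: [0.512, -0.0982, 0.1095]
ee_rot: [3.141, 0.0, 1.623]
wrist_force: [-0.4, -0.3, -1.5]
width: 0.021
finger_force: 0.0
```

Run:
```python
from h import *
s=robot.snapshot("wrist");cv2.imwrite("pics/w3.png",cv2.resize(s["color"][40:260,180:430,::-1],None,fx=2.4,fy=2.4))
```

```text
(no output)
```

View pics/w3.png

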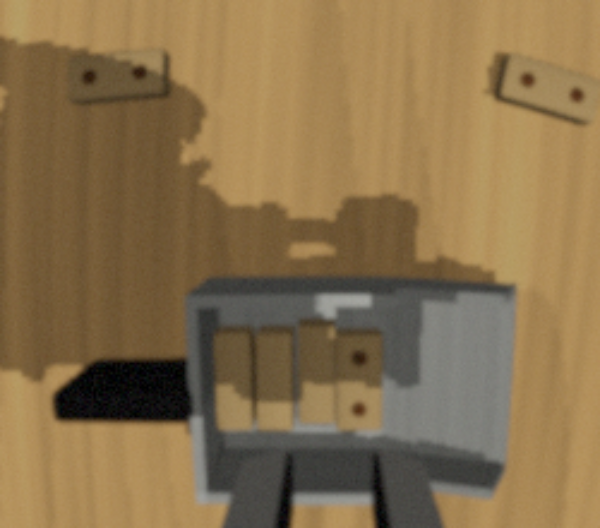

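The tower has toppled; all four cleats lie low in the chamber at (215–380, 320–430). I go on with the other three, dropping at offset points.

Emit:
arm_command:
  targets: [0, 0, 98, 115, 85, 10, 0, 0, 0, 98, 115, 85, 10, 0, 0, 0, 98, 115, 85, 10, 0, 0, 0, 98, 115, 85, 10, 0, 0, 0, 98, 115, 85, 10, 0, 0, 0, 98, 115, 85, 10, 0, 0, 0, 98, 115, 85, 10, 0, 0, 0, 98, 115, 85, 10, 0, 0, 0, 98, 115, 85, 10, 0, 0, 0, 98, 115, 85, 10, 0, 0, 0, 98, 115, 85, 10, 0, 0, 0, 98, 115, 85, 10, 0, 0, 0, 98, 115, 85, 10, 0, 0, 0, 98, 115, 85, 10, 0]

```text
time: 20.7
tool_pos: [0.5913, 0.0213, 0.0988]
ee_rot: [-3.142, 0.001, -0.085]
wrist_force: [-0.6, -0.5, -0.3]
width: 0.0471
finger_force: 0.0
```

Emit:
arm_command:
  targets: [0, 0, 0, 0, 0, 45, 0, 0, 0, 0, 0, 0, 75, 0, 0, 0, 0, 0, 0, 95, 0, 0, 0, 0, 0, 0, 95, 0, 0, 0, 0, 0, 0, 95, 0, 0, 0, 0, 0, 0, 95, 1, 0, 0, 0, 0, 0, 95, 1, 0, 0, 0, 0, 0, 95, 1, 0, 0, 0, 0, 0, 95, 1, 0, 0, 0, 0, 0, 95, 1, 0, 0, 0, 0, 0, 95, 1]

```text
time: 21.8
tool_pos: [0.5912, 0.0211, 0.0048]
ee_rot: [3.141, -0.001, -0.087]
wrist_force: [0.2, 0.9, 0.6]
width: 0.0179
finger_force: 30.0
```

Emit:
arm_command:
  targets: [0, 0, 0, 0, 0, -50, 1, 0, 0, 0, 0, 0, -105, 1, 0, 0, -8, -76, 137, -105, 1, 0, 0, -8, -76, 137, -105, 1, 0, 0, -8, -76, 137, -105, 1, 0, 0, -8, -76, 137, -105, 1, 0, 0, -8, -76, 137, -105, 1, 0, 0, -8, -76, 137, -105, 1, 0, 0, -8, -76, 137, -75, 1, 0, 0, -8, -76, 137, -55, 1, 0, 0, -8, -76, 137, -55, 1, 0, 0, -8, -76, 137, -55, 0.4, 0, 0, -8, -76, 137, -55, 0.4, 0, 0, -8, -76, 137, -55, 0.4, 0, 0, -8, -76, 137, -55, 0.4, 0, 0, -8, -76, 137, -75, 0.3, 0, 0, -8, -76, 137, -105, 0, 0, 0, -8, -76, 137, -105, 0]

```text
time: 23.6
tool_pos: [0.5065, -0.1098, 0.1147]
ee_rot: [3.138, -0.009, 0.052]
wrist_force: [-0.7, 0.7, 0.4]
width: 0.0447
finger_force: 0.0
```

Emit:
arm_command:
  targets: [0, 0, -2, -71, -130, 10, 0, 0, 0, -2, -71, -130, 10, 0, 0, 0, -2, -71, -130, 10, 0, 0, 0, -2, -71, -130, 10, 0, 0, 0, -2, -71, -130, 10, 0, 0, 0, -2, -71, -130, 55, 0, 0, 0, -2, -71, -130, 85, 0, 0, 0, -2, -71, -130, 105, 0, 0, 0, -2, -71, -130, 105, 0, 0, 0, -2, -71, -130, 105, 0, 0, 0, -2, -71, -130, 105, 1, 0, 0, -2, -71, -130, 105, 1, 0, 0, -2, -71, -130, 105, 1, 0, 0, -2, -71, -130, 105, 1, 0, 0, -2, -71, -130, 105, 1, 0, 0, -2, -71, -130, 105, 1]

```text
time: 25.2
tool_pos: [0.426, 0.0173, 0.0049]
ee_rot: [3.141, -0.001, 0.087]
wrist_force: [-0.4, -0.7, 2.0]
width: 0.0176
finger_force: 30.0
```

Emit:
arm_command:
  targets: [0, 0, 0, 0, 0, -50, 1, 0, 0, 0, 0, 0, -105, 1, 0, 0, 0, 75, 107, -105, 1, 0, 0, 0, 75, 107, -105, 1, 0, 0, 0, 75, 107, -105, 1, 0, 0, 0, 75, 107, -105, 1, 0, 0, 0, 75, 107, -105, 1, 0, 0, 0, 75, 107, -105, 1, 0, 0, 0, 75, 107, -75, 1, 0, 0, 0, 75, 107, -55, 1, 0, 0, 0, 75, 107, -55, 1, 0, 0, 0, 75, 107, -55, 0.4, 0, 0, 0, 75, 107, -55, 0.4, 0, 0, 0, 75, 107, -55, 0.4, 0, 0, 0, 75, 107, -55, 0.4, 0, 0, 0, 75, 107, -75, 0.3, 0, 0, 0, 75, 107, -105, 0, 0, 0, 0, 75, 107, -105, 0]

```text
time: 27.0
tool_pos: [0.5129, -0.0836, 0.1146]
ee_rot: [3.138, -0.009, 0.087]
wrist_force: [0.2, -0.0, -0.0]
width: 0.0448
finger_force: 0.0
```

Run:
```python
from h import *
from plan import *
o=robot.get_obs();print(o["tool_pos"],o["ee_rot"])
s=robot.snapshot("top")
for b in blobs(s): print("px",np.round(b[8],1),"xy %.4f %.4f size %.0f %.0f ang %.0f zmax %.3f zmed %.3f n%d"%b[:8])
s=robot.snapshot("wrist");cv2.imwrite("pics/w4.png",s["color"][:,:,::-1])
print(rel(o["tool_pos"],R.from_euler("xyz",o["ee_rot"]),(.686,.009,.1),down(91)))
```

```text
[ 0.5128666  -0.08356413  0.11457895] [ 3.13808705 -0.00927645  0.08701478]
px [268.  128.4] xy 0.7741 0.1539 size 89 89 ang 29 zmax 0.043 zmed 0.035 n530
px [388.8 128. ] xy 0.7776 -0.1821 size 48 44 ang 49 zmax 0.066 zmed 0.060 n281
px [145.8 144.6] xy 0.7241 0.4926 size 110 15 ang -0 zmax 0.062 zmed 0.046 n472
px [348.5 136.4] xy 0.7550 -0.0738 size 59 52 ang -59 zmax 0.081 zmed 0.052 n336
px [466.5 198.2] xy 0.5808 -0.3749 size 203 173 ang -27 zmax 0.186 zmed 0.151 n6444
px [319.7 161. ] xy 0.6863 0.0092 size 37 18 ang -89 zmax 0.020 zmed 0.015 n95
px [341.6 301.2] xy 0.3920 -0.0863 size 390 227 ang -9 zmax 0.565 zmed 0.513 n11056
px [207.2 248.6] xy 0.4358 0.3213 size 126 121 ang 74 zmax 0.064 zmed 0.056 n1868
px [525.1 301.9] xy 0.3048 -0.5577 size 101 84 ang 0 zmax 0.052 zmed 0.044 n1382
[  0.6  -0.3 -86.  180.  -77.   16. ]
```

View pics/w4.png

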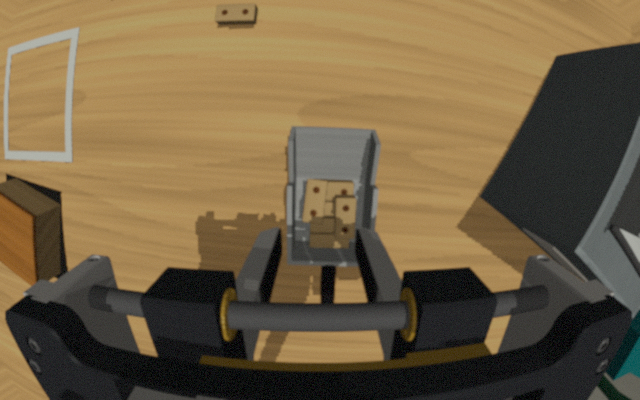

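Six cleats are in the cup ((300–355,180–240)); the last is at (236,13) in the picture, unmoved.

Emit:
arm_command:
  targets: [0, 0, -86, 183, -76, 10, 0, 0, 0, -86, 183, -76, 10, 0, 0, 0, -86, 183, -76, 10, 0, 0, 0, -86, 183, -76, 10, 0, 0, 0, -86, 183, -76, 10, 0, 0, 0, -86, 183, -76, 10, 0, 0, 0, -86, 183, -76, 10, 0, 0, 0, -86, 183, -76, 10, 0, 0, 0, -86, 183, -76, 10, 0, 0, 0, -86, 183, -76, 10, 0, 0, 0, -86, 183, -76, 10, 0, 0, 0, -86, 183, -76, 10, 0, 0, 0, -86, 183, -76, 10, 0]

```text
time: 28.4
tool_pos: [0.685, 0.009, 0.0986]
ee_rot: [-3.14, -0.0, 1.586]
wrist_force: [-0.2, 0.7, -0.1]
width: 0.0468
finger_force: 0.0
```

Emit:
arm_command:
  targets: [0, 0, 0, 0, 0, 45, 0, 0, 0, 0, 0, 0, 75, 0, 0, 0, 0, 0, 0, 95, 0, 0, 0, 0, 0, 0, 95, 0, 0, 0, 0, 0, 0, 95, 0, 0, 0, 0, 0, 0, 95, 1, 0, 0, 0, 0, 0, 95, 1, 0, 0, 0, 0, 0, 95, 1, 0, 0, 0, 0, 0, 95, 1, 0, 0, 0, 0, 0, 95, 1, 0, 0, 0, 0, 0, 95, 1]

```text
time: 29.5
tool_pos: [0.6855, 0.0089, 0.0048]
ee_rot: [3.141, 0.0, 1.588]
wrist_force: [-0.3, -0.4, 0.8]
width: 0.0178
finger_force: 30.0
```

Emit:
arm_command:
  targets: [0, 0, 0, 0, 0, -50, 1, 0, 0, 0, 0, 0, -105, 1, 0, 0, -2, -103, -174, -105, 1, 0, 0, -2, -103, -174, -105, 1, 0, 0, -2, -103, -174, -105, 1, 0, 0, -2, -103, -174, -105, 1, 0, 0, -2, -103, -174, -105, 1, 0, 0, -2, -103, -174, -105, 1, 0, 0, -2, -103, -174, -105, 1, 0, 0, -2, -103, -174, -75, 1, 0, 0, -2, -103, -174, -60, 1, 0, 0, -2, -103, -174, -60, 1, 0, 0, -2, -103, -174, -60, 0.4, 0, 0, -2, -103, -174, -60, 0.4, 0, 0, -2, -103, -174, -60, 0.4, 0, 0, -2, -103, -174, -60, 0.4, 0, 0, -2, -103, -174, -80, 0.3, 0, 0, -2, -103, -174, -105, 0, 0, 0, -2, -103, -174, -105, 0]

```text
time: 31.4
tool_pos: [0.5159, -0.0979, 0.1138]
ee_rot: [3.133, 0.003, 1.623]
wrist_force: [1.0, 0.2, -0.4]
width: 0.045
finger_force: 0.0
```

Run:
```python
from h import *
o=robot.get_obs();print(o["tool_pos"],o["ee_rot"])
s=robot.snapshot("wrist");cv2.imwrite("pics/w5.png",cv2.resize(s["color"][40:260,180:430,::-1],None,fx=2.4,fy=2.4))
```

```text
[ 0.51586265 -0.09788889  0.11379169] [3.13341788e+00 2.95875493e-03 1.62280927e+00]
```

View pics/w5.png

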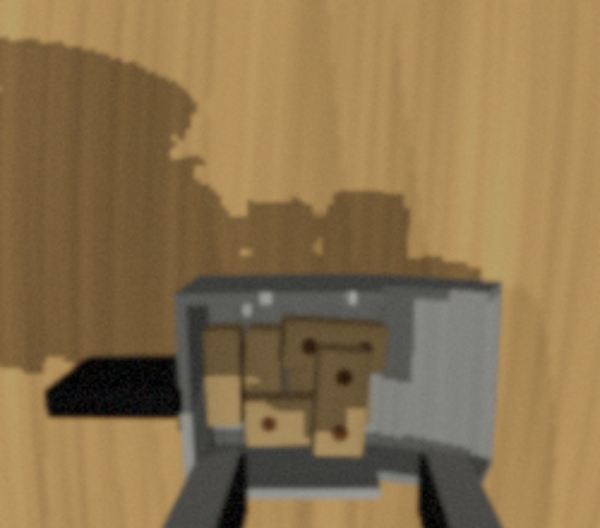

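All seven cleats are in the chamber. Now the box: push it from behind with both fingers.

Run:
```python
from h import *
from plan import *
s=robot.snapshot("top")
for b in blobs(s,win=(.3,.6,.15,.45)): print("xy %.4f %.4f size %.0f %.0f ang %.0f zmax %.3f zmed %.3f n%d"%b[:8])
W=cloud(s);m=(abs(W[...,2]-.058)<.006)&(abs(W[...,0]-.43)<.1)&(abs(W[...,1]-.31)<.1)
print("box top centre",W[m].mean(0), cv2.minAreaRect((W[m][:,:2]*1000).astype(np.float32)))
p0=np.array([.514,-.0975,.110]);R0=down(93)
a=(.3646,.3323);c=(.3761,.3289);e=(.550,.2965)
P,Q=chain(p0,R0,[[("above",(*a,.11),down(163.5)),("down",(*a,.015),down(163.5))]])
for f in np.linspace(0,1,11): print(rel(P,Q,(c[0]+f*(e[0]-c[0]),c[1]+f*(e[1]-c[1]),.015),down(163.5+16.5*f)).tolist())
```

```text
xy 0.4360 0.3222 size 129 123 ang 74 zmax 0.065 zmed 0.056 n1875
box top centre [0.43890487 0.31283289 0.05673393] ((438.5549011230469, 313.28533935546875), (111.95498657226562, 110.86802673339844), 73.86178588867188)
above [0.0, 0.0, -70.5, 437.0, -127.0, -0.0]
down [0.0, 0.0, -70.5, 437.0, -127.0, 95.0]
 end [0.3643 0.3323 0.015 ] [3.1416 0.     2.8536]
[-0.0, 0.0, -0.0, -12.0, 0.0, -0.0]
[-0.0, 0.0, -1.7, -30.0, 2.0, -0.0]
[-0.0, 0.0, -3.3, -47.0, 4.0, -0.0]
[-0.0, 0.0, -4.9, -65.0, 6.0, -0.0]
[-0.0, 0.0, -6.6, -83.0, 7.0, -0.0]
[-0.0, 0.0, -8.2, -100.0, 9.0, -0.0]
[-0.0, 0.0, -9.9, -118.0, 11.0, 0.0]
[-0.0, 0.0, -11.6, -135.0, 13.0, 0.0]
[-0.0, 0.0, -13.2, -153.0, 15.0, 0.0]
[-0.0, 0.0, -14.8, -171.0, 17.0, 0.0]
[-0.0, 0.0, -16.5, -188.0, 18.0, 0.0]
```

Emit:
arm_command:
  targets: [0, 0, -70.5, 437, -127, 0, -0.4, 0, 0, -70.5, 437, -127, 0, -0.4, 0, 0, -70.5, 437, -127, 0, -0.4, 0, 0, -70.5, 437, -127, 0, -0.4, 0, 0, -70.5, 437, -127, 0, -0.4, 0, 0, -70.5, 437, -127, 0, -0.4, 0, 0, -70.5, 437, -127, 0, -0.4, 0, 0, -70.5, 437, -127, 0, -0.4, 0, 0, -70.5, 437, -127, 0, -0.4, 0, 0, -70.5, 437, -127, 0, -0.4, 0, 0, -70.5, 437, -127, 0, -0.4, 0, 0, -70.5, 437, -127, 0, -0.4, 0, 0, -70.5, 437, -127, 0, -0.4, 0, 0, -70.5, 437, -127, 40, -0.4, 0, 0, -70.5, 437, -127, 75, -0.4, 0, 0, -70.5, 437, -127, 95, -0.4, 0, 0, -70.5, 437, -127, 95, -0.4, 0, 0, -70.5, 437, -127, 95, -0.4]

```text
time: 33.3
tool_pos: [0.3644, 0.3319, 0.0148]
ee_rot: [-3.142, 0.0, 2.851]
wrist_force: [0.9, 0.9, 0.8]
width: 0.0659
finger_force: 0.0
```

Emit:
arm_command:
  targets: [0, 0, 0, -7, 0, 0, -0.4, 0, 0, 0, -12, 0, 0, -0.4, 0, 0, -0.8, -21, 1, 0, -0.4, 0, 0, -1.7, -30, 2, 0, -0.4, 0, 0, -2.5, -39, 3, 0, -0.4, 0, 0, -3.3, -47, 4, 0, -0.4, 0, 0, -4.1, -56, 5, 0, -0.4, 0, 0, -4.9, -65, 6, 0, -0.4, 0, 0, -5.8, -74, 7, 0, -0.4, 0, 0, -6.6, -83, 7, 0, -0.4, 0, 0, -7.4, -92, 8, 0, -0.4, 0, 0, -8.2, -100, 9, 0, -0.4, 0, 0, -9, -109, 10, 0, -0.4, 0, 0, -9.9, -118, 11, 0, -0.4, 0, 0, -10.7, -127, 12, 0, -0.4, 0, 0, -11.6, -135, 13, 0, -0.4, 0, 0, -12.4, -144, 14, 0, -0.4, 0, 0, -13.2, -153, 15, 0, -0.4]

```text
time: 35.1
tool_pos: [0.5153, 0.3034, 0.0143]
ee_rot: [-3.141, 0.0, 3.085]
wrist_force: [-1.9, -0.2, 0.8]
width: 0.0658
finger_force: 1.0
```

```bash
cat > box.py <<'E'
from h import *
o=robot.get_obs();print(o["tool_pos"],o["ee_rot"])
s=robot.snapshot("top");W=cloud(s);m=(abs(W[...,2]-.058)<.006)&(abs(W[...,0]-.55)<.17)&(abs(W[...,1]-.31)<.11)
n,l,st,c=cv2.connectedComponentsWithStats(m.astype(np.uint8));i=1+st[1:,4].argmax();m=l==i
print("box",W[m].mean(0), cv2.minAreaRect((W[m][:,:2]*1000).astype(np.float32)),m.sum())
E
python3 box.py
```

```text
[0.51528864 0.30344929 0.01433758] [-3.14136980e+00  7.68659923e-05  3.08499747e+00]
box [0.59487455 0.29660383 0.05689379] ((591.8438110351562, 299.1015930175781), (110.32550811767578, 90.54899597167969), 86.74118041992188) 1197
```

Emit:
arm_command:
  targets: [0, 0, -0.8, -8, 0, 0, -0.4, 0, 0, -1.6, -16, 1, 0, -0.4, 0, 0, -2.5, -24, 2, 0, -0.4, 0, 0, -3.3, -31, 2, 0, -0.4, 0, 0, -3.3, -31, 2, 0, -0.4, 0, 0, -3.3, -31, 2, 0, -0.4, 0, 0, -3.3, -10, 2, 0, -0.4, 0, 0, -3.3, 20, 2, 0, -0.4, 0, 0, -3.3, 50, 2, 0, -0.4, 0, 0, -3.3, 90, 2, -40, -0.4, 0, 0, -3.3, 120, 2, -85, -0.4, 0, 0, -3.3, 120, 2, -100, -0.4, 0, 0, -3.3, 120, 2, -100, -0.4]

```text
time: 36.45
tool_pos: [0.3963, 0.3145, 0.1196]
ee_rot: [3.136, 0.009, -3.14]
wrist_force: [0.2, -0.6, -0.4]
width: 0.0659
finger_force: 0.0
```

```bash
python3 box.py
```

```text
[0.39632438 0.31448041 0.11960409] [ 3.13605747  0.00909723 -3.14010161]
box [0.61385558 0.30380318 0.0569124 ] ((614.3145751953125, 304.0103759765625), (110.80902862548828, 110.173095703125), 89.94104766845703) 1607
```

Run:
```python
from h import *
from plan import *
o=robot.get_obs();print(o["joint_positions"].round(3))
P,Q=np.array(o["tool_pos"]),R.from_euler("xyz",o["ee_rot"])
D=down(4,40);g=np.array([.442,-.098,.034]);tz=D.apply([0,0,1]);tcp=g+.019*tz;pre=tcp-.09*tz
print("tcp",tcp,"pre",pre)
chain(P,Q,[[("a",(.38,.12,.2),down(92))],[("b",pre,D)],[("c",tcp,D)]])
```

```text
[ 0.558  0.017  1.621 -0.     1.497 -1.014]
tcp [ 0.45418321 -0.09714807  0.01944516] pre [ 0.39647325 -0.10118354  0.08838916]
a [0.4, 0.1, 88.0, 16.0, -193.0, -84.0]
 end [0.3795 0.1203 0.2002] [-3.1415e+00  4.0000e-04  1.6065e+00]
b [-30.6, 31.7, 84.1, -222.0, 9.0, 112.0]
 end [ 0.3964 -0.1013  0.0883] [ 3.1412 -0.6979  0.0708]
c [-0.0, 0.0, 0.0, 0.0, -0.0, 90.0]
 end [ 0.4541 -0.0972  0.0194] [ 3.1412 -0.6979  0.0708]
```

Emit:
arm_command:
  targets: [0, 0, 88, 16, -193, -84, 0, 0, 0, 88, 16, -193, -84, 0, 0, 0, 88, 16, -193, -84, 0, 0, 0, 88, 16, -193, -84, 0, 0, 0, 88, 16, -193, -84, 0, 0, 0, 88, 16, -193, -84, 0, 0, 0, 88, 16, -193, -84, 0, 0, 0, 88, 16, -193, -84, 0, 0, 0, 88, 16, -193, -84, 0, 0, 0, 88, 16, -193, -84, 0, 0, 0, 88, 16, -193, -84, 0, 0, 0, 88, 16, -193, -84, 0, 0, 0, 88, 16, -193, -84, 0, 0, 0, 88, 16, -193, -84, 0]

```text
time: 37.9
tool_pos: [0.3787, 0.1194, 0.1976]
ee_rot: [-3.14, 0.0, 1.606]
wrist_force: [0.4, 0.1, 0.5]
width: 0.0471
finger_force: 0.0
```

Emit:
arm_command:
  targets: [-30.6, 31.7, 84.1, -222, 9, 112, 0, -30.6, 31.7, 84.1, -222, 9, 112, 0, -30.6, 31.7, 84.1, -222, 9, 112, 0, -30.6, 31.7, 84.1, -222, 9, 112, 0, -30.6, 31.7, 84.1, -222, 9, 112, 0, -30.6, 31.7, 84.1, -222, 9, 112, 0, -30.6, 31.7, 84.1, -222, 9, 112, 0, -30.6, 31.7, 84.1, -222, 9, 112, 0, -30.6, 31.7, 84.1, -222, 9, 112, 0, -30.6, 31.7, 84.1, -222, 9, 112, 0, -30.6, 31.7, 84.1, -222, 9, 112, 0, -30.6, 31.7, 84.1, -222, 9, 112, 0, -30.6, 31.7, 84.1, -222, 9, 112, 0, -30.6, 31.7, 84.1, -222, 9, 112, 0, -30.6, 31.7, 84.1, -222, 9, 112, 0]

```text
time: 39.4
tool_pos: [0.396, -0.1024, 0.0872]
ee_rot: [3.14, -0.698, 0.072]
wrist_force: [1.0, -0.2, -0.6]
width: 0.0472
finger_force: 0.0
```

Run:
```python
from h import *
o=robot.get_obs();print(o["tool_pos"],o["ee_rot"],o["joint_positions"].round(3))
s=robot.snapshot("wrist");cv2.imwrite("pics/w6.png",s["color"][:,:,::-1]);pickle.dump((o,s),open("w6.pkl","wb"))
```

```text
[ 0.39601682 -0.10238315  0.08718928] [ 3.14037293 -0.69796789  0.07193894] [-0.88  -0.703  2.352  0.618  1.123  0.451]
```

View pics/w6.png

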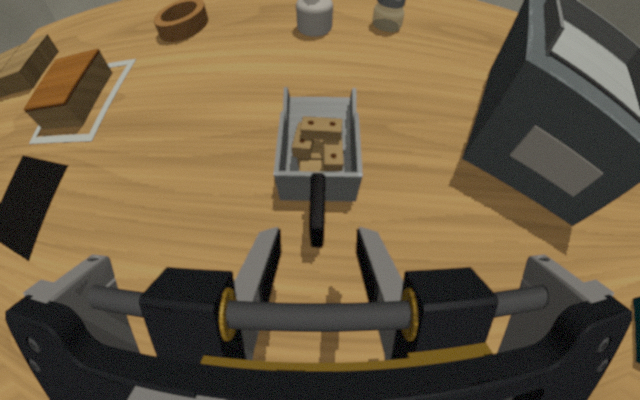

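The wrist view shows the grip plate at (317,210) centred between the fingers, and the box within its tape square at top left. Advance and grip.

Emit:
arm_command:
  targets: [0, 0, 0, 0, 0, 20, 0, 0, 0, 0, 0, 0, 40, 0, 0, 0, 0, 0, 0, 60, 0, 0, 0, 0, 0, 0, 75, 0, 0, 0, 0, 0, 0, 90, 0, 0, 0, 0, 0, 0, 90, 0, 0, 0, 0, 0, 0, 90, 0, 0, 0, 0, 0, 0, 90, 1, 0, 0, 0, 0, 0, 90, 1, 0, 0, 0, 0, 0, 90, 1, 0, 0, 0, 0, 0, 90, 1, 0, 0, 0, 0, 0, 90, 1, 0, 0, 0, 0, 0, 90, 1, 0, 0, 0, 0, 0, 90, 1, 0, 0, 0, 0, 0, 90, 1]

```text
time: 40.95
tool_pos: [0.4534, -0.0981, 0.0178]
ee_rot: [3.141, -0.699, 0.07]
wrist_force: [-1.3, -0.1, 2.7]
width: 0.0119
finger_force: 30.0
```

Run:
```python
from h import *
o=robot.get_obs();print(o["tool_pos"],o["ee_rot"],o["joint_positions"].round(3),o["width"],o["finger_force"],o["wrist_force"])
```

```text
[ 0.45340159 -0.09813269  0.01783346] [ 3.14117326 -0.69855195  0.06978151] [-0.686 -0.408  2.358  0.686  0.769  0.415] 0.01192801732642259 29.999130964279175 [-1.34785972 -0.09005979  2.7406514 ]
```

```bash
cat > pour.py <<'E'
from h import *
from plan import *
B=np.array([.580,-.3765]);by=-25.7
Rct=down(0,40);pct=np.array([-.062,0,.034])+.019*Rct.apply([0,0,1])
lipc=np.array([.080,0,.022])
def tool_from_cup(o,Rc): return o+Rc.apply(pct),Rc*Rct
def pose(lx,lz,tilt,yaw=by,ly=0):   # lip in bin frame (m), cup tilt deg
    b=R.from_euler("z",by,degrees=True);lip=np.r_[B,0]+b.apply([lx,ly,lz])
    Rc=R.from_euler("z",yaw,degrees=True)*R.from_euler("y",tilt,degrees=True)
    return tool_from_cup(lip-Rc.apply(lipc),Rc)
E
python3 - <<'E'
from pour import *
o=robot.get_obs();P,Q=np.array(o["tool_pos"]),R.from_euler("xyz",o["ee_rot"])
Rc=Q*Rct.inv();print("cup origin est",P-Rc.apply(pct),Rc.as_euler("xyz",degrees=True))
up=(P+[0,0,.24],Q)
chain(P,Q,[[("lift",*up)],[("pre",*pose(-.01,.26,15))],[("t45 hi",*pose(.02,.20,42)),("t45 touch",*pose(.03,.15,45)),("press",*pose(.03,.118,45))],
 [("deep",*pose(.015,.095,58)),("deep2",*pose(.005,.083,70))]])
E
```

```text
cup origin est [ 0.50307697 -0.09468035 -0.00159077] [-0.0184013  -0.02408079  3.98274004]
lift [0.0, 0.0, 0.0, 154.0, 0.0, -184.0]
 end [ 0.453  -0.0981  0.2578] [ 3.1412 -0.6986  0.0698]
pre [-16.0, -14.7, 25.1, 13.0, 219.0, -32.0]
 end [ 0.4576 -0.3173  0.2907] [ 3.1412 -0.4363 -0.4484]
t45 hi [0.0, -27.0, 0.0, 50.0, 0.0, 30.0]
t45 touch [0.0, -30.0, 0.0, 44.0, 0.0, 77.0]
press [0.0, -30.0, 0.0, 31.0, 0.0, 106.0]
 end [ 0.5233 -0.3489  0.2077] [ 3.1412  0.0873 -0.4486]
deep [0.0, -13.0, -0.0, 7.0, 0.0, 3.0]
deep2 [0.0, -25.0, -0.0, 22.0, 0.0, 2.0]
 end [ 0.5429 -0.3583  0.2038] [ 3.1412  0.5237 -0.4488]
```

Run:
```python
from h import *
s=robot.snapshot("wrist");pickle.dump(s,open("g0.pkl","wb"))
```

Emit:
arm_command:
  targets: [0, 0, 0, 6, 0, -8, 1, 0, 0, 0, 19, 0, -23, 1, 0, 0, 0, 32, 0, -38, 1, 0, 0, 0, 45, 0, -54, 1, 0, 0, 0, 58, 0, -69, 1, 0, 0, 0, 71, 0, -85, 1, 0, 0, 0, 84, 0, -100, 1, 0, 0, 0, 97, 0, -116, 1, 0, 0, 0, 110, 0, -131, 1, 0, 0, 0, 123, 0, -147, 1, 0, 0, 0, 136, 0, -162, 1, 0, 0, 0, 148, 0, -177, 1, 0, 0, 0, 154, 0, -184, 1, 0, 0, 0, 154, 0, -184, 1, 0, 0, 0, 154, 0, -184, 1]

```text
time: 42.5
tool_pos: [0.4523, -0.0977, 0.2559]
ee_rot: [-3.14, -0.696, 0.069]
wrist_force: [0.5, 0.2, -3.2]
width: 0.0121
finger_force: 30.0
```

Run:
```python
from h import *
s=robot.snapshot("wrist");g=pickle.load(open("g0.pkl","rb"))
cv2.imwrite("pics/g01.png",np.hstack([g["color"][60:340,160:480,::-1],s["color"][60:340,160:480,::-1]]))
o=robot.get_obs();print(o["tool_pos"],o["ee_rot"],o["width"],o["joint_positions"].round(2))
W=cloud(robot.snapshot("top"));m=(W[...,2]>.004+.006)&(W[...,2]<.03)&(abs(W[...,0]-.52)<.1)&(abs(W[...,1])<.12);print("stray px",m.sum())
```

```text
[ 0.45221943 -0.09762384  0.2554513 ] [-3.13924393 -0.6951771   0.06822417] 0.011857737661744935 [-0.69 -0.62  1.98  0.48  1.27  0.79]
stray px 0
```

View pics/g01.png

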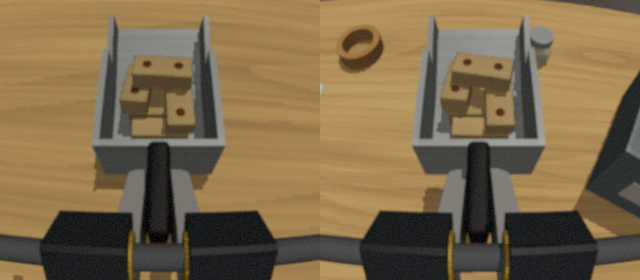

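The cup hangs rigidly, unchanged in the hand (left: before the lift, right: after), with the cleats inside. Over to the bin.

Emit:
arm_command:
  targets: [-1.3, -1.2, 2.1, 1, 18, -3, 1, -2.7, -2.5, 4.2, 2, 37, -5, 1, -4, -3.7, 6.3, 3, 55, -8, 1, -5.3, -4.9, 8.4, 4, 73, -11, 1, -6.7, -6.1, 10.5, 5, 91, -13, 1, -8, -7.4, 12.6, 6, 110, -16, 1, -9.3, -8.6, 14.6, 8, 128, -19, 1, -10.7, -9.8, 16.7, 9, 146, -21, 1, -12, -11, 18.8, 10, 164, -24, 1, -13.3, -12.2, 20.9, 11, 183, -27, 1, -14.7, -13.5, 23, 12, 201, -29, 1, -16, -14.7, 25.1, 13, 219, -32, 1, -16, -14.7, 25.1, 13, 219, -32, 1, -16, -14.7, 25.1, 13, 219, -32, 1, -16, -14.7, 25.1, 13, 219, -32, 1]

```text
time: 44.1
tool_pos: [0.4573, -0.3163, 0.2893]
ee_rot: [-3.141, -0.434, -0.448]
wrist_force: [0.0, 0.2, -2.4]
width: 0.0115
finger_force: 30.0
```

Run:
```python
from pour import *
o=robot.get_obs();P,Q=np.array(o["tool_pos"]),R.from_euler("xyz",o["ee_rot"]);print(P,o["joint_positions"].round(2))
Rc=Q*Rct.inv();org=P-Rc.apply(pct);b=R.from_euler("z",-by,degrees=True)
print("lip in bin",b.apply(org+Rc.apply(lipc)-np.r_[B,0]),Rc.as_euler("xyz",degrees=True))
# measure spout front edge and bin from top depth
W=cloud(robot.snapshot("top"));C=(W-np.r_[B,0])@b.as_matrix().T
m=(abs(C[...,1])<.06)&(C[...,2]>.2)&(C[...,2]<.31)&(C[...,0]>-.13);Q_=C[m]
if len(Q_): print("cup front x max",np.percentile(Q_[:,0],[90,99]),"y",np.percentile(Q_[Q_[:,0]>-.06][:,1],[2,98]))
m=(C[...,2]>.165)&(C[...,2]<.19)&(abs(C[...,0])<.15)&(abs(C[...,1])<.13);Q_=C[m];print("collar x,y",np.percentile(Q_[:,0],[1,99]),np.percentile(Q_[:,1],[1,99]))
m=(abs(C[...,2]-.151)<.006)&(abs(C[...,0])<.15)&(abs(C[...,1])<.13);Q_=C[m];print("lid",np.percentile(Q_[:,0],[1,99]),np.percentile(Q_[:,1],[1,99]))
```

```text
[ 0.45731002 -0.3162641   0.28929314] [-0.8  -0.23  1.57  0.15  1.4   1.22]
lip in bin [-0.01071429  0.00123334  0.25790712] [  0.05321026  15.11935039 -25.62533497]
cup front x max [-0.02373049 -0.01316489] y [-0.03331527  0.03955677]
collar x,y [-0.06028115  0.05961352] [-0.0654278   0.06801429]
lid [-0.0962002   0.09982329] [-0.08280593  0.08577545]
```

Emit:
arm_command:
  targets: [0, -5, 0, 10, 0, 6, 1, 0, -10, 0, 20, 0, 12, 1, 0, -15, 0, 30, 0, 18, 1, 0, -21, 0, 40, 0, 24, 1, 0, -27, 0, 50, 0, 30, 1, 0, -28, 0, 48, 0, 42, 1, 0, -29, 0, 47, 0, 53, 1, 0, -29, 0, 46, 0, 65, 1, 0, -30, 0, 44, 0, 77, 1, 0, -30, 0, 41, 0, 83, 1, 0, -30, 0, 39, 0, 89, 1, 0, -30, 0, 36, 0, 95, 1, 0, -30, 0, 34, 0, 101, 1, 0, -30, 0, 31, 0, 106, 1, 0, -30, 0, 31, 0, 106, 1, 0, -30, 0, 31, 0, 106, 1, 0, -30, 0, 31, 0, 106, 1]

```text
time: 45.85
tool_pos: [0.5234, -0.3489, 0.2078]
ee_rot: [3.141, 0.087, -0.448]
wrist_force: [0.6, 0.4, -0.8]
width: 0.0119
finger_force: 30.0
```

```bash
cat > st.py <<'E'
from pour import *
o=robot.get_obs();P,Q=np.array(o["tool_pos"]),R.from_euler("xyz",o["ee_rot"]);print(P,o["joint_positions"].round(2),o["wrist_force"],o["wrist_torque"])
Rc=Q*Rct.inv();org=P-Rc.apply(pct);b=R.from_euler("z",-by,degrees=True)
print("lip in bin",b.apply(org+Rc.apply(lipc)-np.r_[B,0]),Rc.as_euler("xyz",degrees=True))
E
python3 st.py
python3 - <<'E'
from h import *
a=robot.snapshot("wrist")["color"][40:400,120:520,::-1];b=cv2.resize(robot.snapshot("scene")["color"][40:190,190:350,::-1],(384,360),interpolation=cv2.INTER_CUBIC)
cv2.imwrite("pics/p1.png",np.hstack([a,b]))
E
```

```text
[ 0.52343801 -0.34890635  0.20784509] [-0.67  0.33  1.08 -0.02  1.82  1.35] [ 0.58930403  0.4433535  -0.7859519 ] [ 0.01565743 -0.21283853  0.03294806]
lip in bin [0.03067421 0.0003206  0.11790677] [-3.51719611e-02  4.49825991e+01 -2.57100090e+01]
```

View pics/p1.png

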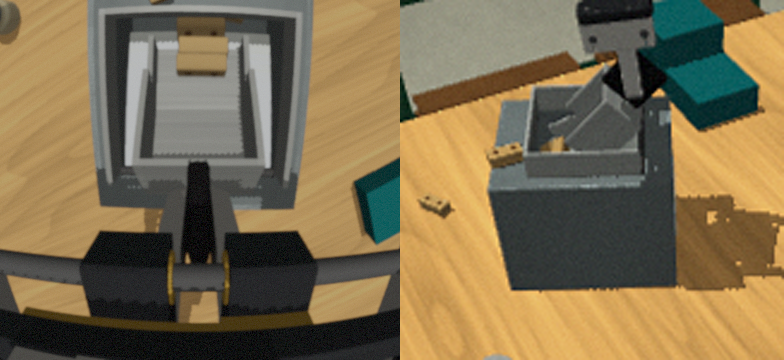

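The cleats slid sooner than hoped: one lies on the lid beyond the collar (right picture (505,155)) and one on the bench (435,205); the rest are in front of the rim on the flap. I press deeper to let these through, then recover the two strays with the cup again.

Emit:
arm_command:
  targets: [0, -3, 0, 2, 0, 1, 1, 0, -6, 0, 3, 0, 2, 1, 0, -10, 0, 5, 0, 2, 1, 0, -13, 0, 7, 0, 3, 1, 0, -16, 0, 11, 0, 3, 1, 0, -19, 0, 14, 0, 3, 1, 0, -22, 0, 18, 0, 2, 1, 0, -25, 0, 22, 0, 2, 1, 0, -25, 0, 22, 0, 2, 1, 0, -25, 0, 22, 0, 2, 1, 0, -25, 0, 22, 0, 2, 1, 0, -25, 0, 22, 0, 2, 1, 0, -25, 0, 22, 0, 2, 1, 0, -25, 0, 22, 0, 2, 1]

```text
time: 47.35
tool_pos: [0.5425, -0.3581, 0.2045]
ee_rot: [3.141, 0.523, -0.449]
wrist_force: [0.7, -1.4, 0.9]
width: 0.0121
finger_force: 30.0
```

```bash
python3 st.py
python3 - <<'E'
from h import *
a=robot.snapshot("wrist")["color"][0:300,160:480,::-1];b=cv2.resize(robot.snapshot("scene")["color"][20:190,170:350,::-1],(480,450),interpolation=cv2.INTER_CUBIC)
a=cv2.resize(a,(480,450));c=robot.snapshot("top")
pickle.dump(c,open("t2.pkl","wb"))
cv2.imwrite("pics/p2.png",cv2.resize(np.hstack([a,b]),(800,375)))
from pour import B,by,R
W=cloud(c)
for b in blobs(c,win=(.3,.9,-.7,.0),amin=15): print("px",np.round(b[8],1),"xy %.4f %.4f size %.0f %.0f ang %.0f zmax %.3f zmed %.3f n%d"%b[:8])
E
```

```text
[ 0.54247473 -0.35809787  0.20449447] [-0.62  0.77  0.53 -0.12  2.35  1.33] [ 0.70694861 -1.40187666  0.87871307] [-0.1913632  -0.4886964   0.01284892]
lip in bin [0.00504529 0.00023769 0.08342699] [ -0.09577764  69.97718603 -25.79191255]
px [466.9 230.1] xy 0.4752 -0.3522 size 749 351 ang -47 zmax 0.559 zmed 0.506 n28760
px [388.8 128. ] xy 0.7807 -0.1811 size 52 45 ang 21 zmax 0.067 zmed 0.060 n283
px [348.5 136.5] xy 0.7577 -0.0735 size 63 52 ang -26 zmax 0.082 zmed 0.052 n335
px [548.9 294.7] xy 0.3276 -0.6078 size 184 55 ang 90 zmax 0.097 zmed 0.048 n1867
```

View pics/p2.png

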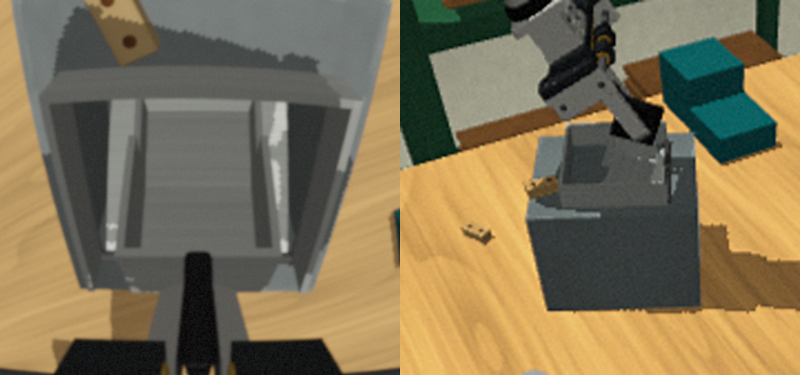

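Left: cup empty, a cleat lies on the lid behind the far collar at (120,30). Right: lid cleat (542,187), bench cleat (477,232). Locate both.

```bash
python3 - <<'E'
from pour import *
s=robot.snapshot("scene");pickle.dump(s,open("s2.pkl","wb"));b=R.from_euler("z",-by,degrees=True)
W=cloud(s)
for n,(u,v),h in(("bench",(205,125),.014),("lid",(234,105),.164)):
    p=onplane(s,(u,v),h);print(n,p,np.hypot(*p[:2]),"bin",b.apply(p-np.r_[B,0]),"depth says",W[v,u])
m=(W[...,2]>.008)&(W[...,2]<.03)&(W[...,1]<-.0)&(W[...,0]>.3)&(W[...,0]<1.1)
C=(W-np.r_[B,0])@b.as_matrix().T
m&=(abs(C[...,0])>.11)|(abs(C[...,1])>.095)
n,l,st,c=cv2.connectedComponentsWithStats(m.astype(np.uint8),connectivity=4)
for i in range(1,n):
    if st[i,4]>12:
        P=W[l==i];print(c[i].round(),st[i,4],P.mean(0).round(3),cv2.minAreaRect((P[:,:2]*1000).astype(np.float32)))
m=(C[...,2]>.157)&(C[...,2]<.178)&(C[...,0]>.064)&(C[...,0]<.14)&(abs(C[...,1])<.12)
P=C[m];print("lid pts bin frame",len(P),P.mean(0),P.min(0),P.max(0),cv2.minAreaRect((P[:,:2]*1000).astype(np.float32)))
E
python3 - <<'E'
import sys;sys.path.insert(0,".")
from pour import *
o=robot.get_obs();P,Q=np.array(o["tool_pos"]),R.from_euler("xyz",o["ee_rot"])
chain(P,Q,[[("out",*pose(0,.2,50)),("out2",*pose(-.03,.27,15))]])
E
```

```text
bench [ 0.73618616 -0.52436224  0.014     ] 0.9038394863772405 bin [ 0.20485756 -0.06550372  0.014     ] depth says [ 0.73633116 -0.52340274  0.0147392 ]
lid [ 0.67332729 -0.37055418  0.164     ] 0.7685571164046712 bin [0.08151662 0.04582987 0.164     ] depth says [ 0.67233692 -0.37440213  0.16118516]
[49.  1.] 45 [ 1.072 -1.726  0.014] ((1061.40185546875, -1725.1961669921875), (20.430927276611328, 74.72325897216797), 87.20629119873047)
[197.  12.] 120 [ 0.519 -1.278  0.017] ((521.4678955078125, -1275.4442138671875), (83.4571304321289, 36.464778900146484), 3.0291528701782227)
[170.  26.] 71 [ 0.655 -1.207  0.018] ((659.4044189453125, -1209.5347900390625), (33.36014175415039, 58.19586944580078), 62.95241928100586)
[308.  79.] 219 [ 0.344 -0.581  0.019] ((350.7640380859375, -612.2372436523438), (53.609153747558594, 210.39413452148438), 13.850099563598633)
[204. 124.] 63 [ 0.737 -0.533  0.013] ((737.5648193359375, -534.4523315429688), (19.32916259765625, 40.25154113769531), 27.823711395263672)
[233. 209.] 105 [ 0.782 -0.165  0.019] ((779.3262939453125, -169.27346801757812), (23.248510360717773, 47.3428955078125), 88.73184204101562)
[260. 239.] 110 [ 0.76  -0.051  0.019] ((759.761962890625, -55.86884307861328), (23.706722259521484, 53.215702056884766), 70.37889099121094)
lid pts bin frame 91 [0.08483311 0.03614951 0.16294633] [0.06652243 0.01896218 0.15743744] [0.10398937 0.04945996 0.16667459] ((85.7038803100586, 33.132789611816406), (37.16769027709961, 21.898893356323242), 21.507810592651367)
out [0.0, 20.0, -0.0, -85.0, 0.0, -60.0]
out2 [0.0, 55.0, 0.0, -148.0, 0.0, -27.0]
 end [ 0.4394 -0.3084  0.3011] [ 3.1412 -0.4356 -0.4483]
```

```bash
cat > fk.py <<'E'
import numpy as np
from scipy.optimize import least_squares
from scipy.spatial.transform import Rotation as R
D=[([-1.393106,.087974,1.372236,0,1.683602,-.103132],[.15231,-.52792,.20430],[-3.1394,-.0002,.2808]),
([.558,.017,1.621,0,1.497,-1.014],[.39632,.31448,.11960],[3.13606,.0091,-3.1401]),
([-.88,-.703,2.352,.618,1.123,.451],[.39602,-.10238,.08719],[3.14037,-.69797,.07194]),
([-.686,-.408,2.358,.686,.769,.415],[.45340,-.09813,.01783],[3.14117,-.69855,.06978]),
([-.69,-.62,1.98,.48,1.27,.79],[.45222,-.09762,.25545],[-3.13924,-.69518,.06822]),
([-.8,-.23,1.57,.15,1.4,1.22],[.45731,-.31626,.28929],[-3.141,-.434,-.448]),
([-.67,.33,1.08,-.02,1.82,1.35],[.52344,-.34891,.20785],[3.141,.087,-.448]),
([-.62,.77,.53,-.12,2.35,1.33],[.54247,-.35810,.20449],[3.141,.523,-.449])]
def fk(q,p,full=False):
    h,d,L1,a1,L2,a2,L,s4,s6,o6=p[:10]
    r=lambda a,t:R.from_euler(a,t)
    A=r("z",q[0]);x=np.array([0,0,h])+A.apply([0,d,0])
    A=A*r("y",q[1]);x=x+A.apply([a1,0,L1])
    A=A*r("y",q[2]);x=x+A.apply([a2,0,L2]);w=x
    A=A*r("z",s4*q[3])*r("y",q[4]);x=x+A.apply([0,0,L])
    A=A*r("z",s6*q[5]+o6)
    return (x,A,w)
def fit():
    best=None
    for s4 in(1,-1):
        for s6 in(1,-1):
            def f(v):
                p=[*v[:7],s4,s6,v[7]];e=[]
                for q,x,eu in D:
                    X,A,_=fk(q,p);e+=list((X-x)*10)+list((A.inv()*R.from_euler("xyz",eu)).as_rotvec())
                return e
            for o in(0,1.57,3.14,-1.57):
                s=least_squares(f,[.3,.057,.4,0,.4,0,.25,o])
                if best is None or s.cost<best[0]: best=(s.cost,[*s.x[:7],s4,s6,s.x[7]])
    return best
lo=np.array([-3.1,-.76,.27,-1.08,.17,-2.57]);hi=np.array([3.1,2.03,2.55,4.22,2.65,2.57])
def ik(p,x,A,q0=None):
    b=None
    for s0 in ([q0] if q0 is not None else [])+[[np.arctan2(x[1],x[0]),.6,1.2,0,1.2,t] for t in(-1.5,0,1.5)]:
        f=lambda q:np.r_[(fk(q,p)[0]-x)*10,(fk(q,p)[1].inv()*A).as_rotvec()]
        s=least_squares(f,np.clip(s0,lo+.01,hi-.01),bounds=(lo,hi))
        if b is None or s.cost<b.cost:b=s
    e=f(b.x);return b.x,np.linalg.norm(e[:3])*100,np.degrees(np.linalg.norm(e[3:]))
E
python3 - <<'E'
from fk import *
import pickle
c,p=fit();print(c,np.round(p,4));pickle.dump(p,open("fk.pkl","wb"))
from plan import down
x0=np.array([.737,-.533,.006])
for yaw in(-62,-45,-36,-20,0,15):
  for t in(15,20,25,30,40,50):
    q,e,a=ik(p,x0,down(yaw,t));w=fk(q,p)[2]
    print(yaw,t,"err mm %.0f deg %.1f"%(e,a),q.round(2),w.round(2)) if e<30 and a<10 else None
E
```

```text
0.0018738838449369696 [1.5080e-01 5.6200e-02 4.5250e-01 1.3000e-03 4.9910e-01 9.9700e-02
 3.5300e-01 1.0000e+00 1.0000e+00 1.5712e+00]
-62 15 err mm 0 deg 0.0 [-0.65  0.82  0.78 -0.11  1.31  2.02] [ 0.69 -0.45  0.35]
-62 20 err mm 0 deg 0.0 [-0.63  0.76  0.9  -0.16  1.18  2.06] [ 0.68 -0.43  0.34]
-62 25 err mm 0 deg 0.0 [-0.61  0.71  1.   -0.22  1.05  2.11] [ 0.67 -0.4   0.33]
-62 30 err mm 0 deg 0.0 [-0.6   0.67  1.09 -0.3   0.93  2.18] [ 0.65 -0.38  0.31]
-62 40 err mm 0 deg 0.0 [-0.56  0.62  1.25 -0.51  0.71  2.38] [ 0.63 -0.33  0.28]
-62 50 err mm 1 deg 3.5 [-0.55  0.59  1.36 -0.72  0.55  2.57] [ 0.61 -0.31  0.25]
-45 15 err mm 0 deg 0.0 [-0.68  0.79  0.82 -0.03  1.27  1.68] [ 0.67 -0.47  0.35]
-45 20 err mm 0 deg 0.0 [-0.67  0.73  0.94 -0.04  1.12  1.69] [ 0.65 -0.45  0.34]
-45 25 err mm 0 deg 0.0 [-0.67  0.67  1.06 -0.06  0.98  1.71] [ 0.63 -0.43  0.33]
-45 30 err mm 0 deg 0.0 [-0.66  0.63  1.16 -0.08  0.84  1.73] [ 0.61 -0.41  0.31]
-45 40 err mm 0 deg 0.0 [-0.66  0.57  1.33 -0.16  0.55  1.81] [ 0.58 -0.37  0.28]
-45 50 err mm 0 deg 0.0 [-0.65  0.54  1.48 -0.4   0.28  2.04] [
[... 1268 characters left out ...]
.83  0.71  1.03  0.43  1.07  0.59] [ 0.56 -0.53  0.31]
0 40 err mm 0 deg 0.0 [-0.88  0.67  1.17  0.67  0.93  0.38] [ 0.51 -0.53  0.28]
0 50 err mm 0 deg 0.0 [-0.93  0.66  1.29  0.96  0.85  0.1 ] [ 0.47 -0.53  0.23]
15 15 err mm 0 deg 0.0 [-0.77  0.89  0.66  0.23  1.46  0.52] [ 0.65 -0.56  0.35]
15 20 err mm 0 deg 0.0 [-0.81  0.85  0.75  0.31  1.38  0.47] [ 0.62 -0.56  0.34]
15 25 err mm 0 deg 0.0 [-0.84  0.82  0.82  0.4   1.31  0.41] [ 0.59 -0.57  0.33]
15 30 err mm 0 deg 0.0 [-0.87  0.79  0.89  0.5   1.25  0.33] [ 0.57 -0.58  0.31]
15 40 err mm 0 deg 0.0 [-0.92  0.77  1.01  0.7   1.17  0.17] [ 0.52 -0.59  0.28]
15 50 err mm 0 deg 0.0 [-0.98  0.77  1.09  0.93  1.13 -0.02] [ 0.48 -0.6   0.23]
```

The arm model fits well, and a 15° lean reaches both strays. First set the empty cup back on the bench where it stood.

Run:
```python
from pour import *
import fk
p=pickle.load(open("fk.pkl","rb"))
P=np.array([.5429,-.3583,.2038]);Q=R.from_euler("xyz",[3.1412,.5237,-.4488])
H=down(4,40)
P,Q=chain(P,Q,[[("out",*pose(0,.2,50)),("out2",*pose(-.03,.27,15))],[("over",(.4535,-.098,.12),H)],[("set",(.4535,-.098,.0195),H)],[("back",(.3958,-.102,.0884),H)]])
for n,x,yaw,t in(("bench",(.737,-.533,.006),-62,10),("bench",(.737,-.533,.006),-62,12),("lid",(.674,-.3845,.156),-4,10),("lid",(.674,-.3845,.156),-4,5)):
    q,e,a=fk.ik(p,np.array(x),down(yaw,t));print(n,t,e.round(1),a.round(1),q.round(2))
```

```text
out [0.0, 20.0, -0.0, -85.0, 0.0, -59.0]
out2 [0.0, 55.0, -0.0, -148.0, 0.0, -27.0]
 end [ 0.4396 -0.3085  0.3012] [ 3.1412 -0.4362 -0.4484]
over [16.0, 14.7, -25.1, -148.0, -196.0, 131.0]
 end [ 0.4536 -0.0978  0.1199] [ 3.1412 -0.6985  0.0697]
set [0.0, -0.0, -0.0, -65.0, 0.0, 77.0]
 end [ 0.4533 -0.0979  0.0191] [ 3.1412 -0.6985  0.0697]
back [0.0, -0.0, -0.0, 0.0, 0.0, -90.0]
 end [ 0.3956 -0.1019  0.088 ] [ 3.1412 -0.6985  0.0697]
bench 10 0.0 0.0 [-0.66  0.88  0.65 -0.07  1.45  2.  ]
bench 12 0.0 0.0 [-0.65  0.86  0.71 -0.09  1.39  2.01]
lid 10 0.0 0.0 [-0.63  0.49  0.98  0.09  1.53  1.01]
lid 5 0.0 0.0 [-0.61  0.55  0.88  0.05  1.64  1.03]
```

Emit:
arm_command:
  targets: [0, 6, 0, -25, 0, -18, 1, 0, 13, 0, -55, 0, -40, 1, 0, 20, 0, -85, 0, -59, 1, 0, 28, 0, -101, 0, -51, 1, 0, 36, 0, -117, 0, -43, 1, 0, 44, 0, -133, 0, -35, 1, 0, 50, 0, -142, 0, -30, 1, 0, 55, 0, -148, 0, -27, 1, 0, 55, 0, -148, 0, -27, 1, 0, 55, 0, -148, 0, -27, 1]

```text
time: 48.55
tool_pos: [0.4387, -0.3081, 0.3003]
ee_rot: [3.141, -0.433, -0.449]
wrist_force: [0.5, -0.7, -1.8]
width: 0.0118
finger_force: 30.0
```

Emit:
arm_command:
  targets: [4, 3.7, -6.3, -24, -49, 5, 1, 8, 7.4, -12.6, -48, -98, 11, 1, 12, 11, -18.8, -72, -147, 16, 1, 16, 14.7, -25.1, -97, -196, 22, 1, 16, 14.7, -25.1, -97, -196, 22, 1, 16, 14.7, -25.1, -97, -196, 22, 1, 16, 14.7, -25.1, -115, -196, 60, 1, 16, 14.7, -25.1, -131, -196, 95, 1, 16, 14.7, -25.1, -148, -196, 131, 1, 16, 14.7, -25.1, -148, -196, 131, 1, 16, 14.7, -25.1, -148, -196, 131, 1, 16, 14.7, -25.1, -148, -196, 131, 1]

```text
time: 49.75
tool_pos: [0.4557, -0.0997, 0.1243]
ee_rot: [3.137, -0.703, 0.072]
wrist_force: [0.4, -0.8, -1.6]
width: 0.0118
finger_force: 30.0
```

```bash
python3 st.py
python3 - <<'E'
from plan import *
from h import robot
o=robot.get_obs();print(rel(o["tool_pos"],R.from_euler("xyz",o["ee_rot"]),(.4535,-.098,.0185),down(4,40)))
E
```

```text
[ 0.45573411 -0.09969065  0.1242654 ] [-0.68 -0.56  2.21  0.55  1.01  0.63] [ 0.37610724 -0.82417119 -1.58508062] [-0.00241535  0.57571394 -0.03782198]
lip in bin [-0.11924941  0.25976564  0.12744167] [-0.22204172 -0.27435442  3.96047366]
[  0.2  -0.3   0.1 -70.   -2.   79. ]
```

Emit:
arm_command:
  targets: [0, 0, 0, -13, 0, 15, 1, 0, 0, 0, -26, 0, 31, 1, 0, 0, 0, -39, 0, 46, 1, 0, 0, 0, -50, 0, 59, 1, 0, 0, 0, -58, 0, 69, 1, 0, 0, 0, -62, 0, 73, 1, 0, 0, 0, -65, 0, 77, 1, 0, 0, 0, -65, 0, 77, 1, 0, 0, 0, -65, 0, 77, 1, 0, 0, 0, -65, 0, 77, 0, 0, 0, 0, -65, 0, 77, 0, 0, 0, 0, -65, 0, 77, 0, 0, 0, 0, -65, 0, 77, 0, 0, 0, 0, -65, 0, 57, 0, 0, 0, 0, -65, 0, 27, 0, 0, 0, 0, -65, 0, -13, 0, 0, 0, 0, -20, 0, -60, 0, 0, 0, 0, -20, 0, -60, 0, 0, 0, 0, -20, 0, -60, 0]

```text
time: 51.65
tool_pos: [0.4009, -0.1028, 0.1566]
ee_rot: [3.134, -0.703, 0.075]
wrist_force: [-0.1, -0.4, -0.3]
width: 0.047
finger_force: 0.0
```

Run:
```python
from pour import *
o=robot.get_obs();P,Q=np.array(o["tool_pos"]),R.from_euler("xyz",o["ee_rot"]);print(P,o["ee_rot"],o["width"])
s=robot.snapshot("scene");W=cloud(s);b=R.from_euler("z",-by,degrees=True);C=(W-np.r_[B,0])@b.as_matrix().T
m=(W[...,2]>.008)&(W[...,2]<.03)&(abs(W[...,0]-.74)<.1)&(abs(W[...,1]+.53)<.1)&(C[...,0]>.12);P_=W[m];print("bench",len(P_),P_.mean(0),cv2.minAreaRect((P_[:,:2]*1000).astype(np.float32)))
for n in("scene","top"):
    s=robot.snapshot(n);W=cloud(s);C=(W-np.r_[B,0])@b.as_matrix().T
    m=(C[...,2]>.158)&(C[...,2]<.174)&(C[...,0]>.067)&(C[...,0]<.14)&(abs(C[...,1])<.12);P_=C[m];print(n,"lid",len(P_),P_.mean(0),P_.min(0),P_.max(0),cv2.minAreaRect((P_[:,:2]*1000).astype(np.float32)))
    m=(abs(C[...,0]+.005)<.055)&(abs(C[...,1])<.055)&(C[...,2]<.3)&(C[...,2]>.05);print(" flap z",np.percentile(C[m][:,2],[1,50,99]))
    if n=="top":
        m=(W[...,2]>.008)&(C[...,0]>.11)&(W[...,2]<.1)&(W[...,0]<.9)&(W[...,1]<-.3);P_=W[m];print("bench top",len(P_),P_.mean(0),cv2.minAreaRect((P_[:,:2]*1000).astype(np.float32)))
```

```text
[ 0.40088262 -0.10284192  0.1566024 ] [ 3.13388541 -0.70278796  0.07456022] 0.04695179270030709
bench 59 [ 0.73722001 -0.53324899  0.01364669] ((736.892578125, -534.7142944335938), (18.354721069335938, 37.87175369262695), 29.602821350097656)
scene lid 84 [0.08491988 0.03597899 0.16331288] [0.06701768 0.02107343 0.15834881] [0.10393495 0.05013203 0.16702954] ((85.18514251708984, 34.599876403808594), (36.581077575683594, 21.562849044799805), 18.4223575592041)
 flap z [0.14784432 0.15024849 0.15275655]
top lid 125 [0.08510333 0.03309988 0.1640766 ] [ 0.06805533 -0.06674794  0.15845533] [0.1047915  0.04806185 0.16884578] ((95.91593933105469, -8.911552429199219), (37.63739776611328, 109.80043029785156), 14.167194366455078)
 flap z [0.14593885 0.15101056 0.15581235]
bench top 142 [ 0.75695749 -0.53911323  0.0128828 ] ((798.625244140625, -577.2162475585938), (481.39947509765625, 295.57550048828125), 58.09981155395508)
```

Run:
```python
from pour import *
s=robot.snapshot("top")
for b in blobs(s,win=(.2,.95,-.72,.5),amin=15): print("px",np.round(b[8],1),"xy %.4f %.4f size %.0f %.0f ang %.0f zmax %.3f zmed %.3f n%d"%b[:8])
H0=down(4,40)
P=np.array([.400,-.102,.152]);Q=R.from_euler("xyz",[3.1412,-.6985,.0697])
D1=down(-60.5,10);g=np.array([.737,-.534,.007])
D2=down(-5,8);b=R.from_euler("z",by,degrees=True);l=np.r_[B,0]+b.apply([.0865,.0345,.1565]);print("lid",l)
chain(P,Q,[[("via",(.48,-.2,.34),down(-10,10))],[("above lid",l+[0,0,.06],D2)],[("down",l,D2)]])
```

```text
px [267.9 128.4] xy 0.7746 0.1540 size 89 89 ang 36 zmax 0.043 zmed 0.035 n520
px [388.8 128. ] xy 0.7773 -0.1827 size 45 45 ang -70 zmax 0.069 zmed 0.060 n283
px [145.9 144.6] xy 0.7240 0.4925 size 110 15 ang -0 zmax 0.063 zmed 0.045 n469
px [348.5 136.4] xy 0.7549 -0.0692 size 57 53 ang 40 zmax 0.082 zmed 0.052 n337
px [512.7 145.5] xy 0.7366 -0.5348 size 38 18 ang -59 zmax 0.022 zmed 0.014 n95
px [466.6 198. ] xy 0.5822 -0.4018 size 231 220 ang -27 zmax 0.185 zmed 0.151 n6463
px [212.1 184.3] xy 0.6147 0.3120 size 129 110 ang -89 zmax 0.065 zmed 0.057 n1786
px [356.4 217.9] xy 0.4982 -0.0959 size 173 74 ang 4 zmax 0.063 zmed 0.021 n693
px [368.2 338.5] xy 0.3028 -0.1111 size 217 183 ang 12 zmax 0.479 zmed 0.324 n5421
px [553.1 303.7] xy 0.3020 -0.6170 size 206 113 ang -89 zmax 0.097 zmed 0.051 n3642
lid [ 0.6729044  -0.38292435  0.1565    ]
via [-6.0, -29.9, 12.8, 177.0, 103.0, -97.0]
 end [ 0.4801 -0.1996  0.3401] [ 3.1408 -0.1742 -0.1743]
above lid [0.8, -2.0, -4.9, 197.0, 147.0, 160.0]
 end [ 0.673  -0.383   0.2168] [ 3.1412 -0.1392 -0.0878]
down [0.0, 0.0, -0.0, -8.0, -0.0, 60.0]
 end [ 0.6734 -0.383   0.1563] [ 3.1412 -0.1392 -0.0878]
```

Only two strays exist: one on the bench (0.737,-0.535), one on the lid; the flap is shut and empty. Pick the lid cleat first, staying a few mm above the lid.

Emit:
arm_command:
  targets: [-6, -29.9, 12.8, 177, 103, -97, 0, -6, -29.9, 12.8, 177, 103, -97, 0, -6, -29.9, 12.8, 177, 103, -97, 0, -6, -29.9, 12.8, 177, 103, -97, 0, -6, -29.9, 12.8, 177, 103, -97, 0, -6, -29.9, 12.8, 177, 103, -97, 0, -6, -29.9, 12.8, 177, 103, -97, 0, -6, -29.9, 12.8, 177, 103, -97, 0]

```text
time: 52.65
tool_pos: [0.4786, -0.1982, 0.3378]
ee_rot: [-3.14, -0.169, -0.174]
wrist_force: [0.1, 0.8, -0.8]
width: 0.047
finger_force: 0.0
```

Emit:
arm_command:
  targets: [0.8, -2, -4.9, 197, 147, 100, 0, 0.8, -2, -4.9, 197, 147, 100, 0, 0.8, -2, -4.9, 197, 147, 100, 0, 0.8, -2, -4.9, 197, 147, 100, 0, 0.8, -2, -4.9, 197, 147, 100, 0, 0.8, -2, -4.9, 197, 147, 100, 0, 0.8, -2, -4.9, 197, 147, 100, 0, 0.8, -2, -4.9, 197, 147, 130, 0, 0.8, -2, -4.9, 197, 147, 160, 0, 0.8, -2, -4.9, 197, 147, 160, 0, 0.8, -2, -4.9, 197, 147, 160, 0, 0.8, -2, -4.9, 197, 147, 160, 0]

```text
time: 53.85
tool_pos: [0.6726, -0.3822, 0.221]
ee_rot: [3.139, -0.143, -0.087]
wrist_force: [0.7, -0.1, 0.3]
width: 0.0469
finger_force: 0.0
```

Run:
```python
from pour import *
o=robot.get_obs();P,Q=np.array(o["tool_pos"]),R.from_euler("xyz",o["ee_rot"]);print(P,o["ee_rot"])
b=R.from_euler("z",by,degrees=True);l=np.r_[B,0]+b.apply([.0865,.0345,.1585]);print(rel(P,Q,l,down(-5,8)))
s=robot.snapshot("scene");W=cloud(s);C=(W-np.r_[B,0])@b.as_matrix()
m=(C[...,2]>.158)&(C[...,2]<.174)&(C[...,0]>.067)&(C[...,0]<.14)&(abs(C[...,1])<.12);P_=C[m];print("lid",len(P_),P_.min(0),P_.max(0),cv2.minAreaRect((P_[:,:2]*1000).astype(np.float32)))
```

```text
[ 0.67264925 -0.3822147   0.22100171] [ 3.13936396 -0.14257154 -0.08711211]
[ 0.1 -0.2  0.  -9.   1.  62. ]
lid 85 [0.0673148  0.01891829 0.15835278] [0.10409724 0.04848457 0.16746927] ((84.91962432861328, 33.991912841796875), (37.701656341552734, 19.45185661315918), 25.25092124938965)
```

Emit:
arm_command:
  targets: [0, 0, 0, -3, 0, 20, 0, 0, 0, 0, -5, 0, 38, 0, 0, 0, 0, -7, 0, 50, 0, 0, 0, 0, -8, 0, 57, 0, 0, 0, 0, -8, 0, 57, 0, 0, 0, 0, -8, 0, 57, 0, 0, 0, 0, -8, 0, 57, 1, 0, 0, 0, -8, 0, 57, 1, 0, 0, 0, -8, 0, 57, 1, 0, 0, 0, -8, 0, 57, 1, 0, 0, 0, -8, 0, 57, 1, 0, 0, 0, -8, 0, 57, 1, 0, 0, 0, -8, 0, 57, 1]

```text
time: 55.2
tool_pos: [0.6728, -0.3825, 0.1601]
ee_rot: [3.141, -0.139, -0.088]
wrist_force: [-0.3, 0.1, 0.2]
width: 0.0175
finger_force: 30.0
```

Run:
```python
from pour import *
P=np.array([.6733,-.383,.1594]);Q=R.from_euler("xyz",[3.1412,-.1392,-.0878])
D1=down(-60,10);g=np.array([.737,-.5345,.007])
D0=down(4);c=np.array([.506,-.0955,0])
chain(P,Q,[[("lift",P+[0,0,.16],Q),],[("over",c+[0,0,.2],D0)],[("low",c+[0,0,.06],D0),("up",c+[0,0,.2],D0)],
 [("via",(.6,-.3,.36),down(-45,5))],[("above",(.737,-.5345,.26),D1)],[("near",g+[0,0,.1],D1),("down",g,D1)],[("up",g+[0,0,.28],D1)],[("via",(.6,-.3,.36),down(-45,5))],[("over",c+[0,0,.2],D0)]])
```

```text
lift [0.0, 0.0, 0.0, 22.0, 0.0, -158.0]
 end [ 0.6732 -0.3829  0.3189] [ 3.1412 -0.1392 -0.0878]
over [0.7, -8.0, -9.0, -206.0, -272.0, 91.0]
 end [ 0.5064 -0.0952  0.2001] [-3.1407e+00  7.0000e-04  6.9600e-02]
low [-0.1, 0.0, -0.0, -0.0, 0.0, 140.0]
up [-0.1, 0.0, -0.0, -0.0, 0.0, 0.0]
 end [ 0.5064 -0.0952  0.2001] [3.1408e+00 7.0000e-04 6.9600e-02]
via [-2.1, 4.7, 49.0, 79.0, 211.0, -160.0]
 end [ 0.6    -0.3001  0.3602] [ 3.1412 -0.0873 -0.7861]
above [-1.9, 5.0, 14.8, 253.0, 69.0, 123.0]
 end [ 0.7368 -0.5348  0.2598] [-3.141  -0.175  -1.0466]
near [-0.0, -0.0, 0.0, -27.0, -0.0, 150.0]
down [-0.0, -0.0, 0.0, -44.0, -0.0, 249.0]
 end [ 0.7369 -0.5348  0.0069] [-3.141  -0.175  -1.0466]
up [-0.0, -0.0, 0.0, 49.0, -0.0, -276.0]
 end [ 0.7369 -0.535   0.2872] [-3.141  -0.175  -1.0466]
via [1.9, -5.0, -14.8, -255.0, 1.0, -119.0]
 end [ 0.5999 -0.3002  0.36  ] [ 3.1412 -0.0873 -0.7861]
over [2.2, -4.7, -49.0, -224.0, -78.0, 141.0]
 end [ 0.5061 -0.0959  0.2   ] [-3.1409 -0.      0.0696]
```

Emit:
arm_command:
  targets: [0, 0, 0, 7, 0, -45, 1, 0, 0, 0, 14, 0, -90, 1, 0, 0, 0, 22, 0, -158, 1, 0, 0, 0, 22, 0, -158, 1, 0, 0, 0, 22, 0, -158, 1, 0, 0, 0, 22, 0, -158, 1]

```text
time: 55.8
tool_pos: [0.6726, -0.3824, 0.3181]
ee_rot: [-3.141, -0.138, -0.088]
wrist_force: [-0.1, 0.4, -0.1]
width: 0.0176
finger_force: 30.0
```

Emit:
arm_command:
  targets: [0.7, -8, -9, -206, -272, 40, 1, 0.7, -8, -9, -206, -272, 40, 1, 0.7, -8, -9, -206, -272, 40, 1, 0.7, -8, -9, -206, -272, 40, 1, 0.7, -8, -9, -206, -272, 40, 1, 0.7, -8, -9, -206, -272, 40, 1, 0.7, -8, -9, -206, -272, 40, 1, 0.7, -8, -9, -206, -272, 40, 1, 0.7, -8, -9, -206, -272, 91, 1, 0.7, -8, -9, -206, -272, 91, 1, 0.7, -8, -9, -206, -272, 91, 1, 0.7, -8, -9, -206, -272, 91, 1]

```text
time: 57.0
tool_pos: [0.5067, -0.0956, 0.2021]
ee_rot: [-3.141, -0.001, 0.069]
wrist_force: [1.1, 0.5, 1.0]
width: 0.0171
finger_force: 30.0
```

Emit:
arm_command:
  targets: [0, 0, 0, 0, 0, 45, 1, 0, 0, 0, 0, 0, 90, 1, 0, 0, 0, 0, 0, 120, 1, 0, 0, 0, 0, 0, 140, 1, 0, 0, 0, 0, 0, 140, 1, 0, 0, 0, 0, 0, 140, 1, 0, 0, 0, 0, 0, 140, 0.4, 0, 0, 0, 0, 0, 140, 0.4, 0, 0, 0, 0, 0, 140, 0.4, 0, 0, 0, 0, 0, 140, 0.4, 0, 0, 0, 0, 0, 100, 0.3, 0, 0, 0, 0, 0, 50, 0, 0, 0, 0, 0, 0, 0, 0, 0, 0, 0, 0, 0, 0, 0]

```text
time: 58.4
tool_pos: [0.5097, -0.0958, 0.21]
ee_rot: [3.137, -0.015, 0.07]
wrist_force: [0.8, 0.1, 0.6]
width: 0.0466
finger_force: 0.0
```

Emit:
arm_command:
  targets: [-2.1, 4.7, 49, 79, 211, -160, 0, -2.1, 4.7, 49, 79, 211, -160, 0, -2.1, 4.7, 49, 79, 211, -160, 0, -2.1, 4.7, 49, 79, 211, -160, 0, -2.1, 4.7, 49, 79, 211, -160, 0, -2.1, 4.7, 49, 79, 211, -160, 0, -2.1, 4.7, 49, 79, 211, -160, 0, -2.1, 4.7, 49, 79, 211, -160, 0, -2.1, 4.7, 49, 79, 211, -160, 0]

```text
time: 59.3
tool_pos: [0.599, -0.2986, 0.3587]
ee_rot: [-3.141, -0.082, -0.783]
wrist_force: [0.4, 0.1, 1.1]
width: 0.047
finger_force: 0.0
```

Emit:
arm_command:
  targets: [-1.9, 5, 14.8, 253, 69, 123, 0, -1.9, 5, 14.8, 253, 69, 123, 0, -1.9, 5, 14.8, 253, 69, 123, 0, -1.9, 5, 14.8, 253, 69, 123, 0, -1.9, 5, 14.8, 253, 69, 123, 0, -1.9, 5, 14.8, 253, 69, 123, 0, -1.9, 5, 14.8, 253, 69, 123, 0, -1.9, 5, 14.8, 253, 69, 123, 0, -1.9, 5, 14.8, 253, 69, 123, 0]

```text
time: 60.2
tool_pos: [0.7184, -0.5197, 0.2525]
ee_rot: [-3.129, -0.199, -1.045]
wrist_force: [0.6, 1.1, 0.1]
width: 0.047
finger_force: 0.0
```

Run:
```python
from pour import *
o=robot.get_obs();P,Q=np.array(o["tool_pos"]),R.from_euler("xyz",o["ee_rot"]);print(P,o["ee_rot"],o["joint_positions"].round(2))
s=robot.snapshot("top");W=cloud(s);d=W-[.503,-.095,0];c,n=np.cos(np.radians(4)),np.sin(np.radians(4))
m=(abs(d[...,0])<.028)&(abs(d[...,1])<.028)&(W[...,2]<.1);print("chamber z",np.percentile(W[m][:,2],[5,50,95]))
s=robot.snapshot("scene");W=cloud(s);b=R.from_euler("z",-by,degrees=True);C=(W-np.r_[B,0])@b.as_matrix().T
m=(W[...,2]>.008)&(W[...,2]<.03)&(abs(W[...,0]-.74)<.1)&(abs(W[...,1]+.53)<.1)&(C[...,0]>.12);P_=W[m];print("bench",len(P_),cv2.minAreaRect((P_[:,:2]*1000).astype(np.float32)))
```

```text
[ 0.71843622 -0.51968512  0.25253049] [-3.12876229 -0.19882043 -1.04472426] [-0.67  0.82  0.27 -0.06  1.85  1.92]
chamber z [-0.00011912  0.00452585  0.01953849]
bench 64 ((737.5297241210938, -534.1161499023438), (22.016468048095703, 38.368412017822266), 38.215518951416016)
```

Run:
```python
from pour import *
import fk
p=pickle.load(open("fk.pkl","rb"))
o=robot.get_obs();P,Q=np.array(o["tool_pos"]),R.from_euler("xyz",o["ee_rot"])
for z in(.007,.1,.12,.15): print(z,fk.ik(p,np.array([.737,-.5345,z]),down(-60,10)))
print(rel(P,Q,(.737,-.5345,.11),down(-60,10)), rel(np.array([.7368,-.5348,.2598]),R.from_euler("xyz",[-3.141,-.175,-1.0466]),(.737,-.5345,.11),down(-60,10)))
```

```text
0.007 (array([-0.66404378,  0.8836152 ,  0.65204887, -0.06548933,  1.44409137,
        1.95652157]), np.float64(1.5277635887115303e-13), np.float64(1.4954239715900137e-13))
0.1 (array([-0.66404378,  0.86066503,  0.50722899, -0.06501755,  1.61150604,
        1.94558443]), np.float64(1.9354685710337292e-10), np.float64(2.2273985446563507e-10))
0.12 (array([-0.66404378,  0.86249497,  0.46484916, -0.06517853,  1.65197006,
        1.94294185]), np.float64(2.4126604949548916e-12), np.float64(3.72759498890305e-12))
0.15 (array([-0.66404378,  0.87146985,  0.39061758, -0.06566601,  1.71708726,
        1.93864867]), np.float64(1.464747745534152e-12), np.float64(1.405613786057876e-12))
[-8.00e-01 -1.40e+00  1.00e-01 -7.00e+00 -7.00e+00  1.44e+02] [ -0.  -0.   0. -26.  -0. 147.]
```

Emit:
arm_command:
  targets: [0, 0, 0, -4, -1, 40, 0, 0, 0, 0, -8, -2, 80, 0, 0, 0, 0, -15, -3, 120, 0, 0, 0, 0, -15, -3, 140, 0, 0, 0, 0, -15, -3, 140, 0, 0, 0, 0, -15, -3, 140, 0]

```text
time: 60.9
tool_pos: [0.7286, -0.5299, 0.1103]
ee_rot: [-3.13, -0.197, -1.046]
wrist_force: [0.4, 0.1, 0.8]
width: 0.0472
finger_force: 0.0
```

Run:
```python
from pour import *
o=robot.get_obs();P,Q=np.array(o["tool_pos"]),R.from_euler("xyz",o["ee_rot"]);print(P,o["ee_rot"])
print(rel(P,Q,(.737,-.5345,.0075),down(-60,10)))
```

```text
[ 0.72864421 -0.52988645  0.11031488] [-3.12983944 -0.19735507 -1.04606651]
[-7.00e-01 -1.30e+00  1.00e-01 -1.20e+01 -4.00e+00  1.02e+02]
```

Emit:
arm_command:
  targets: [-0.7, -1.3, 0, -4, -2, 35, 0, -0.7, -1.3, 0, -8, -4, 70, 0, -0.7, -1.3, 0, -11, -4, 92, 0, -0.7, -1.3, 0, -12, -4, 102, 0, -0.7, -1.3, 0, -12, -4, 102, 0, -0.7, -1.3, 0, -12, -4, 102, 0, -0.7, -1.3, 0, -12, -4, 102, 1, -0.7, -1.3, 0, -12, -4, 102, 1, -0.7, -1.3, 0, -12, -4, 102, 1, -0.7, -1.3, 0, -12, -4, 102, 1, -0.7, -1.3, 0, -12, -4, 102, 1, -0.7, -1.3, 0, -12, -4, 102, 1, -0.7, -1.3, 0, -12, -4, 102, 1]

```text
time: 62.2
tool_pos: [0.7361, -0.5345, 0.0052]
ee_rot: [3.14, -0.172, -1.047]
wrist_force: [-1.0, 0.5, 2.6]
width: 0.0177
finger_force: 30.0
```

Run:
```python
from pour import *
o=robot.get_obs();P,Q=np.array(o["tool_pos"]),R.from_euler("xyz",o["ee_rot"]);print(P,o["ee_rot"],o["width"],o["wrist_force"])
D0=down(4);c=np.array([.503,-.0955,0])
chain(P,Q,[[("up",P+[0,0,.13],Q),("upback",(.69,-.46,.25),Q)],[("via",(.6,-.3,.34),down(-45,5))],[("over",c+[0,0,.2],D0)]])
```

```text
[ 0.73610286 -0.53452891  0.00519444] [ 3.13986275 -0.17174829 -1.04661617] 0.017739012287251714 [-1.03520079  0.49445099  2.57058195]
up [0.0, 0.0, 0.0, 22.0, 0.0, -128.0]
upback [0.0, 0.0, 0.0, -44.0, 3.0, -256.0]
 end [ 0.6903 -0.4604  0.2499] [ 3.1399 -0.1717 -1.0466]
via [2.0, -4.8, -14.8, -166.0, -2.0, -120.0]
 end [ 0.6001 -0.2999  0.3398] [ 3.1412 -0.0872 -0.7863]
over [2.2, -4.7, -49.0, -225.0, -76.0, 121.0]
 end [ 0.5029 -0.0951  0.1996] [-3.1408e+00  1.0000e-04  6.9500e-02]
```

Emit:
arm_command:
  targets: [0, 0, 0, 7, 0, -42, 1, 0, 0, 0, 14, 0, -85, 1, 0, 0, 0, 22, 0, -128, 1, 0, 0, 0, 22, 0, -128, 1, 0, 0, 0, 0, 1, -170, 1, 0, 0, 0, -22, 2, -213, 1, 0, 0, 0, -44, 3, -256, 1, 0, 0, 0, -44, 3, -256, 1, 0, 0, 0, -44, 3, -256, 1, 0, 0, 0, -44, 3, -256, 1]

```text
time: 63.2
tool_pos: [0.6899, -0.4605, 0.2462]
ee_rot: [3.138, -0.167, -1.046]
wrist_force: [0.4, -0.3, -1.4]
width: 0.0177
finger_force: 30.0
```

Emit:
arm_command:
  targets: [2, -4.8, -14.8, -166, -2, -120, 1, 2, -4.8, -14.8, -166, -2, -120, 1, 2, -4.8, -14.8, -166, -2, -120, 1, 2, -4.8, -14.8, -166, -2, -120, 1, 2, -4.8, -14.8, -166, -2, -120, 1, 2, -4.8, -14.8, -166, -2, -120, 1, 2, -4.8, -14.8, -166, -2, -120, 1]

```text
time: 63.9
tool_pos: [0.6003, -0.3011, 0.3356]
ee_rot: [3.14, -0.082, -0.787]
wrist_force: [-0.3, 0.1, -1.2]
width: 0.0178
finger_force: 30.0
```

Emit:
arm_command:
  targets: [2.2, -4.7, -49, -225, -76, 40, 1, 2.2, -4.7, -49, -225, -76, 40, 1, 2.2, -4.7, -49, -225, -76, 40, 1, 2.2, -4.7, -49, -225, -76, 40, 1, 2.2, -4.7, -49, -225, -76, 40, 1, 2.2, -4.7, -49, -225, -76, 40, 1, 2.2, -4.7, -49, -225, -76, 40, 1, 2.2, -4.7, -49, -225, -76, 121, 1, 2.2, -4.7, -49, -225, -76, 121, 1, 2.2, -4.7, -49, -225, -76, 121, 1, 2.2, -4.7, -49, -225, -76, 121, 1, 2.2, -4.7, -49, -225, -76, 121, 1]

```text
time: 65.1
tool_pos: [0.5042, -0.096, 0.2013]
ee_rot: [-3.141, -0.002, 0.068]
wrist_force: [-0.8, 0.9, 0.2]
width: 0.0177
finger_force: 30.0
```

Emit:
arm_command:
  targets: [0, 0, 0, 0, 0, 45, 1, 0, 0, 0, 0, 0, 90, 1, 0, 0, 0, 0, 0, 120, 1, 0, 0, 0, 0, 0, 140, 1, 0, 0, 0, 0, 0, 140, 1, 0, 0, 0, 0, 0, 140, 1, 0, 0, 0, 0, 0, 140, 0.4, 0, 0, 0, 0, 0, 140, 0.4, 0, 0, 0, 0, 0, 140, 0.4, 0, 0, 0, 0, 0, 140, 0.4, 0, 0, 0, 0, 0, 100, 0.3, 0, 0, 0, 0, 0, 50, 0, 0, 0, 0, 0, 0, 0, 0, 0, 0, 0, 0, 0, 0, 0]

```text
time: 66.5
tool_pos: [0.5069, -0.0962, 0.2087]
ee_rot: [3.137, -0.015, 0.07]
wrist_force: [1.0, 0.6, 0.7]
width: 0.0467
finger_force: 0.0
```

Run:
```python
from pour import *
o=robot.get_obs();P,Q=np.array(o["tool_pos"]),R.from_euler("xyz",o["ee_rot"]);print(P,o["ee_rot"])
P0=np.array([.5029,-.0951,.1996])
H=down(4,40);g=np.array([.4535,-.098,.0195]);tz=H.apply([0,0,1])
chain(P0,down(4),[[("pre",g-.09*tz,H)],[("in",g,H)]])
```

```text
[ 0.50688673 -0.09624065  0.20866266] [ 3.1368955  -0.01516264  0.06963317]
pre [0.0, 40.0, 0.0, -107.0, -1.0, 111.0]
 end [ 0.3961 -0.1016  0.0886] [ 3.1416 -0.6981  0.0698]
in [0.0, 0.0, 0.0, -0.0, 0.0, 90.0]
 end [ 0.4538 -0.0975  0.0197] [ 3.1416 -0.6981  0.0698]
```

Emit:
arm_command:
  targets: [0, 8, 0, -45, 0, 0, 0, 0, 16, 0, -90, -1, 0, 0, 0, 24, 0, -107, -1, 20, 0, 0, 32, 0, -107, -1, 60, 0, 0, 40, 0, -107, -1, 111, 0, 0, 40, 0, -107, -1, 111, 0, 0, 40, 0, -107, -1, 111, 0, 0, 40, 0, -107, -1, 111, 0, 0, 40, 0, -107, -1, 111, 0, 0, 40, 0, -107, -1, 111, 0]

```text
time: 67.5
tool_pos: [0.3998, -0.1043, 0.0967]
ee_rot: [3.13, -0.704, 0.08]
wrist_force: [-0.2, -0.8, -0.6]
width: 0.047
finger_force: 0.0
```

Emit:
arm_command:
  targets: [0, 0, 0, 0, 0, 20, 0, 0, 0, 0, 0, 0, 40, 0, 0, 0, 0, 0, 0, 60, 0, 0, 0, 0, 0, 0, 75, 0, 0, 0, 0, 0, 0, 90, 0, 0, 0, 0, 0, 0, 90, 0, 0, 0, 0, 0, 0, 90, 0, 0, 0, 0, 0, 0, 90, 1, 0, 0, 0, 0, 0, 90, 1, 0, 0, 0, 0, 0, 90, 1, 0, 0, 0, 0, 0, 90, 1, 0, 0, 0, 0, 0, 90, 1, 0, 0, 0, 0, 0, 90, 1, 0, 0, 0, 0, 0, 90, 1, 0, 0, 0, 0, 0, 90, 1]

```text
time: 69.0
tool_pos: [0.4538, -0.0975, 0.0197]
ee_rot: [-3.141, -0.698, 0.069]
wrist_force: [-1.6, -0.5, 1.8]
width: 0.0117
finger_force: 30.0
```

Run:
```python
from pour import *
o=robot.get_obs();print(o["tool_pos"],o["ee_rot"],o["width"],o["finger_force"])
s=robot.snapshot("scene");W=cloud(s)
m=(W[...,2]>.007)&(W[...,2]<.03)&(W[...,0]>.25)&(W[...,0]<.9)&(W[...,1]>-.68)&(W[...,1]<.4)
n,l,st,c=cv2.connectedComponentsWithStats(m.astype(np.uint8),connectivity=4)
for i in range(1,n):
    if st[i,4]>12: print(c[i].round(),st[i,4],W[l==i].mean(0).round(3))
d=(W-[.503,-.0945,0])@R.from_euler("z",4,degrees=True).as_matrix()
m=(abs(d[...,0])<.03)&(abs(d[...,1])<.031)&(d[...,2]<.045);Z=d[m];print("chamber pts",len(Z),"raised",(Z[:,2]>.012).sum(),np.percentile(Z[:,2],[5,50,95]))
# wood-coloured pixels in the cup's region
u,v=topix(s,(.503,-.0945,.01));u,v=int(u),int(v);c=s["color"][v-30:v+30,u-40:u+40].astype(int)
w=((c[...,0]-c[...,2])>40);print("px",u,v,"wood frac",w.mean())
s=robot.snapshot("wrist");g=pickle.load(open("g0.pkl","rb"));cv2.imwrite("pics/g2.png",s["color"][:,:,::-1])
for nm,S in(("full",g),("now",s)):
    c=S["color"][80:200,255:385].astype(int);w=(c[...,0]-c[...,2])>45;n,l,st,cc=cv2.connectedComponentsWithStats(w.astype(np.uint8))
    print(nm,[(cc[i].round().tolist(),int(st[i,4])) for i in range(1,n) if st[i,4]>60])
```

```text
[ 0.45378461 -0.09748368  0.01966703] [-3.14056925 -0.69792945  0.06870744] 0.01165058217189566 30.00060349702835
[316.  82.] 265 [ 0.327 -0.554  0.018]
[270. 155.] 411 [ 0.619 -0.3    0.019]
[333. 192.] 614 [ 0.532 -0.094  0.019]
[340. 190.] 77 [ 0.514 -0.09   0.02 ]
[233. 209.] 115 [ 0.783 -0.165  0.019]
[260. 239.] 119 [ 0.76  -0.051  0.018]
[293. 304.] 155 [0.766 0.132 0.018]
[296. 333.] 159 [0.788 0.189 0.019]
[390. 359.] 284 [0.655 0.322 0.018]
chamber pts 219 raised 145 [0.00256643 0.02108693 0.03322038]
px 342 189 wood frac 0.6525
full [([4.0, 27.0], 603), ([63.0, 4.0], 744), ([124.0, 34.0], 844), ([58.0, 53.0], 1671), ([85.0, 88.0], 952), ([55.0, 102.0], 813)]
now [([5.0, 29.0], 649), ([63.0, 4.0], 769), ([124.0, 37.0], 925), ([66.0, 82.0], 1239)]
```

Two cleats are in the cup and the cup is gripped as before. Lift, go over the bin, and this time keep the rim low at the far collar before tipping.

Emit:
arm_command:
  targets: [0, 0, 0, 6, 0, -8, 1, 0, 0, 0, 19, 0, -23, 1, 0, 0, 0, 32, 0, -38, 1, 0, 0, 0, 45, 0, -54, 1, 0, 0, 0, 58, 0, -69, 1, 0, 0, 0, 71, 0, -85, 1, 0, 0, 0, 84, 0, -100, 1, 0, 0, 0, 97, 0, -116, 1, 0, 0, 0, 110, 0, -131, 1, 0, 0, 0, 123, 0, -147, 1, 0, 0, 0, 136, 0, -162, 1, 0, 0, 0, 148, 0, -177, 1, 0, 0, 0, 154, 0, -184, 1, 0, 0, 0, 154, 0, -184, 1, 0, 0, 0, 154, 0, -184, 1]

```text
time: 70.6
tool_pos: [0.4529, -0.0973, 0.2579]
ee_rot: [-3.138, -0.695, 0.068]
wrist_force: [-0.9, -0.5, -2.4]
width: 0.0121
finger_force: 30.0
```

Emit:
arm_command:
  targets: [-1.3, -1.2, 2.1, 1, 18, -3, 1, -2.7, -2.5, 4.2, 2, 37, -5, 1, -4, -3.7, 6.3, 3, 55, -8, 1, -5.3, -4.9, 8.4, 4, 73, -11, 1, -6.7, -6.1, 10.5, 5, 91, -13, 1, -8, -7.4, 12.6, 6, 110, -16, 1, -9.3, -8.6, 14.6, 8, 128, -19, 1, -10.7, -9.8, 16.7, 9, 146, -21, 1, -12, -11, 18.8, 10, 164, -24, 1, -13.3, -12.2, 20.9, 11, 183, -27, 1, -14.7, -13.5, 23, 12, 201, -29, 1, -16, -14.7, 25.1, 13, 219, -32, 1, -16, -14.7, 25.1, 13, 219, -32, 1, -16, -14.7, 25.1, 13, 219, -32, 1, -16, -14.7, 25.1, 13, 219, -32, 1]

```text
time: 72.1
tool_pos: [0.4578, -0.3158, 0.2907]
ee_rot: [-3.14, -0.433, -0.448]
wrist_force: [0.8, 0.4, -3.1]
width: 0.0116
finger_force: 30.0
```

```bash
python3 st.py
python3 - <<'E'
from pour import *
o=robot.get_obs();P,Q=np.array(o["tool_pos"]),R.from_euler("xyz",o["ee_rot"])
chain(P,Q,[[("hi",*pose(.03,.20,17)),("near",*pose(.035,.162,18)),("a",*pose(.035,.150,28)),("b",*pose(.033,.135,38)),("c",*pose(.03,.118,45))],
[("d",*pose(.015,.095,58)),("e",*pose(.005,.083,70))]])
E
```

```text
[ 0.45780305 -0.3158376   0.29071808] [-0.8  -0.23  1.56  0.15  1.4   1.22] [ 0.83730516  0.44711976 -3.08778431] [ 0.24535114  0.39652547 -0.02474541]
lip in bin [-0.01049988  0.00184962  0.25915251] [  0.10505484  15.20103583 -25.61598604]
hi [-0.1, -1.8, 0.0, 15.0, 2.0, 68.0]
near [-0.1, -2.8, 0.0, 5.0, 2.0, 102.0]
a [-0.1, -12.8, 0.0, 16.0, 2.0, 98.0]
b [-0.1, -22.8, 0.0, 27.0, 2.0, 98.0]
c [-0.1, -29.8, 0.0, 31.0, 2.0, 106.0]
 end [ 0.5225 -0.3489  0.2075] [-3.1415  0.0873 -0.4479]
d [0.0, -13.0, 0.0, 8.0, -0.0, 3.0]
e [0.0, -25.0, 0.0, 22.0, -0.0, 1.0]
 end [ 0.5421 -0.3584  0.2046] [-3.1415  0.5236 -0.4478]
```

Emit:
arm_command:
  targets: [0, -0.5, 0, 4, 1, 17, 1, 0, -1, 0, 8, 1, 34, 1, 0, -1.8, 0, 15, 2, 68, 1, 0, -1.8, 0, 15, 2, 68, 1, 0, -2.3, 0, 10, 2, 85, 1, 0, -2.8, 0, 5, 2, 102, 1, 0, -2.8, 0, 5, 2, 102, 1, 0, -5.3, 0, 8, 2, 101, 1, 0, -7.8, 0, 10, 2, 100, 1, 0, -10.3, 0, 13, 2, 99, 1, 0, -12.8, 0, 16, 2, 98, 1, 0, -15.3, 0, 19, 2, 98, 1, 0, -17.8, 0, 22, 2, 98, 1, 0, -20.3, 0, 25, 2, 98, 1, 0, -22.8, 0, 27, 2, 98, 1, 0, -25, 0, 28, 2, 100, 1, 0, -27.5, 0, 30, 2, 103, 1, 0, -29.8, 0, 31, 2, 106, 1, 0, -29.8, 0, 31, 2, 106, 1, 0, -29.8, 0, 31, 2, 106, 1]

```text
time: 74.1
tool_pos: [0.5236, -0.3506, 0.2097]
ee_rot: [-3.141, 0.082, -0.448]
wrist_force: [0.7, -0.7, -0.5]
width: 0.0119
finger_force: 30.0
```

Emit:
arm_command:
  targets: [0, -3, 0, 2, 0, 1, 1, 0, -6, 0, 3, 0, 2, 1, 0, -10, 0, 5, 0, 2, 1, 0, -13, 0, 7, 0, 3, 1, 0, -16, 0, 11, 0, 3, 1, 0, -19, 0, 14, 0, 3, 1, 0, -22, 0, 18, 0, 2, 1, 0, -25, 0, 22, 0, 2, 1, 0, -25, 0, 22, 0, 2, 1, 0, -25, 0, 22, 0, 2, 1, 0, -25, 0, 22, 0, 2, 1, 0, -25, 0, 22, 0, 2, 1, 0, -25, 0, 22, 0, 2, 1, 0, -25, 0, 22, 0, 2, 1]

```text
time: 75.5
tool_pos: [0.5421, -0.3595, 0.206]
ee_rot: [-3.141, 0.521, -0.449]
wrist_force: [1.4, 0.0, -0.6]
width: 0.0117
finger_force: 30.0
```

```bash
python3 st.py
cat > chk.py <<'E'
from pour import *
s=robot.snapshot("scene");W=cloud(s);b=R.from_euler("z",by,degrees=True);C=(W-np.r_[B,0])@b.as_matrix()
m=(W[...,2]>.007)&(W[...,2]<.03)&(W[...,0]>.25)&(W[...,0]<.95)&(W[...,1]>-.70)&(W[...,1]<.4)
n,l,st,c=cv2.connectedComponentsWithStats(m.astype(np.uint8),connectivity=4)
for i in range(1,n):
    if st[i,4]>12: print(c[i].round(),st[i,4],W[l==i].mean(0).round(3))
m=(C[...,2]>.156)&(C[...,2]<.176)&(C[...,0]>.067)&(C[...,0]<.14)&(abs(C[...,1])<.12);print("lid far pts",m.sum())
m=(C[...,2]>.156)&(C[...,2]<.176)&(abs(C[...,0])<.1)&(abs(abs(C[...,1])-.079)<.009);print("lid side pts",m.sum())
E
python3 chk.py
python3 - <<'E'
from h import *
s=robot.snapshot("wrist");c=s["color"][60:300,230:410].astype(int);w=(c[...,0]-c[...,2])>45;print("wood px in cup view",w.sum())
n,l,st,cc=cv2.connectedComponentsWithStats(w.astype(np.uint8));print([(cc[i].round().tolist(),int(st[i,4])) for i in range(1,n) if st[i,4]>60])
E
```

```text
[ 0.54207382 -0.359466    0.20603139] [-0.63  0.77  0.53 -0.12  2.35  1.33] [ 1.4268269   0.04009206 -0.61769294] [-0.16427402 -0.46416535  0.01219144]
lip in bin [ 0.00554406 -0.00108148  0.08506742] [ 3.76733474e-02  6.98509328e+01 -2.56777603e+01]
[315.  82.] 271 [ 0.327 -0.557  0.019]
[270. 155.] 414 [ 0.619 -0.3    0.019]
[233. 209.] 111 [ 0.783 -0.165  0.019]
[260. 239.] 121 [ 0.759 -0.051  0.018]
[293. 304.] 148 [0.766 0.132 0.018]
[296. 333.] 161 [0.788 0.19  0.019]
[391. 360.] 281 [0.655 0.323 0.018]
lid far pts 0
lid side pts 2
wood px in cup view 4478
[([151.0, 192.0], 2230), ([25.0, 191.0], 2095)]
```

No strays on lid or bench and no wood left in the cup. Withdraw and bring the cup to the mat.

Run:
```python
from pour import *
import fk
p=pickle.load(open("fk.pkl","rb"))
P=np.array([.5421,-.3590,.2050]);Q=R.from_euler("xyz",[-3.1415,.5236,-.4478])
o=np.array([.427,.318,0]);yaw=40
t,Rt=tool_from_cup(o,R.from_euler("z",yaw,degrees=True));t[2]=.0215;print(t,Rt.as_euler("xyz"),down(yaw,40).as_euler("xyz"))
for z in(.0215,.12,.2): print(fk.ik(p,np.r_[t[:2],z],Rt))
m=(np.array([.45,0,.30]),down(10,30))
print(fk.ik(p,*m))
chain(P,Q,[[("out2",*pose(-.03,.27,15))],[("mid",*m)],[("hi",np.r_[t[:2],.2],Rt)],[("set",t,Rt),("back",t-.1*Rt.apply([0,0,1]),Rt)]])
```

```text
[0.38886092 0.28599751 0.0215    ] [ 3.14159265 -0.6981317   0.6981317 ] [ 3.14159265 -0.6981317   0.6981317 ]
(array([ 0.35675837, -0.40710657,  2.35125971,  0.41205518,  0.56725712,
        0.95146682]), np.float64(7.063030538266869e-13), np.float64(3.294034089573032e-13))
(array([ 0.35675837, -0.55489207,  2.21873525,  0.29568137,  0.83084605,
        1.10206602]), np.float64(3.885780586188048e-13), np.float64(2.3973134216161587e-14))
(array([ 0.35675837, -0.60350612,  2.08276032,  0.25718192,  1.00849744,
        1.16532423]), np.float64(5.551115123125783e-14), np.float64(1.4044949184482661e-14))
(array([-0.31425327, -0.5424655 ,  1.78459823,  0.23933322,  1.43206323,
        1.10501249]), np.float64(1.8410966031475742e-13), np.float64(2.0630210133328338e-14))
out2 [-0.0, 55.0, 0.0, -147.0, -1.0, -26.0]
 end [ 0.4395 -0.3086  0.301 ] [-3.1415 -0.4363 -0.4479]
mid [16.5, 4.8, -31.6, -113.0, -283.0, -52.0]
 end [4.499e-01 3.000e-04 3.004e-01] [-3.1404 -0.5233  0.1736]
hi [17.2, 9.8, -24.7, -60.0, -292.0, 82.0]
 end [0.3885 0.2861 0.1997] [ 3.1411 -0.6985  0.6991]
set [-0.0, -0.0, 0.0, -114.0, 0.0, 137.0]
back [-0.0, -0.0, 0.0, -114.0, 0.0, 37.0]
 end [0.3399 0.2452 0.098 ] [ 3.1411 -0.6985  0.6991]
```

Emit:
arm_command:
  targets: [0, 6, 0, -25, 0, -18, 1, 0, 13, 0, -55, 0, -40, 1, 0, 20, 0, -85, 0, -59, 1, 0, 28, 0, -101, 0, -51, 1, 0, 36, 0, -117, 0, -43, 1, 0, 44, 0, -133, 0, -35, 1, 0, 50, 0, -142, 0, -30, 1, 0, 55, 0, -147, -1, -26, 1, 0, 55, 0, -147, -1, -26, 1, 0, 55, 0, -147, -1, -26, 1]

```text
time: 76.6
tool_pos: [0.4388, -0.3086, 0.3003]
ee_rot: [-3.141, -0.436, -0.449]
wrist_force: [-0.1, -0.8, -1.2]
width: 0.0118
finger_force: 30.0
```

Emit:
arm_command:
  targets: [4, 1.2, -7.9, -28, -71, -13, 1, 8, 2.4, -15.8, -56, -142, -26, 1, 12, 3.6, -23.7, -85, -212, -39, 1, 16.5, 4.8, -31.6, -113, -283, -52, 1, 16.5, 4.8, -31.6, -113, -283, -52, 1, 16.5, 4.8, -31.6, -113, -283, -52, 1, 16.5, 4.8, -31.6, -113, -283, -52, 1, 16.5, 4.8, -31.6, -113, -283, -52, 1, 16.5, 4.8, -31.6, -113, -283, -52, 1, 16.5, 4.8, -31.6, -113, -283, -52, 1]

```text
time: 77.6
tool_pos: [0.4509, -0.0015, 0.3]
ee_rot: [-3.141, -0.523, 0.171]
wrist_force: [0.5, 0.5, -1.7]
width: 0.0118
finger_force: 30.0
```

Emit:
arm_command:
  targets: [4.3, 2.5, -6.2, -15, -73, 20, 1, 8.6, 4.9, -12.3, -30, -146, 41, 1, 12.9, 7.4, -18.5, -45, -219, 61, 1, 17.2, 9.8, -24.7, -60, -292, 82, 1, 17.2, 9.8, -24.7, -60, -292, 82, 1, 17.2, 9.8, -24.7, -60, -292, 82, 1, 17.2, 9.8, -24.7, -60, -292, 82, 1, 17.2, 9.8, -24.7, -60, -292, 82, 1, 17.2, 9.8, -24.7, -60, -292, 82, 1, 17.2, 9.8, -24.7, -60, -292, 82, 1, 17.2, 9.8, -24.7, -60, -292, 82, 1]

```text
time: 78.7
tool_pos: [0.391, 0.2837, 0.2]
ee_rot: [3.139, -0.701, 0.695]
wrist_force: [1.1, -0.8, -1.8]
width: 0.012
finger_force: 30.0
```

Emit:
arm_command:
  targets: [0, 0, 0, -23, 0, 27, 1, 0, 0, 0, -46, 0, 55, 1, 0, 0, 0, -68, 0, 82, 1, 0, 0, 0, -85, 0, 102, 1, 0, 0, 0, -97, 0, 117, 1, 0, 0, 0, -105, 0, 126, 1, 0, 0, 0, -108, 0, 130, 1, 0, 0, 0, -108, 0, 130, 1, 0, 0, 0, -108, 0, 130, 1]

```text
time: 79.6
tool_pos: [0.3916, 0.2859, 0.0315]
ee_rot: [3.138, -0.702, 0.699]
wrist_force: [0.3, -0.4, -1.4]
width: 0.0118
finger_force: 30.0
```

```bash
python3 st.py
python3 - <<'E'
from pour import *
o=robot.get_obs();P,Q=np.array(o["tool_pos"]),R.from_euler("xyz",o["ee_rot"])
print(o["ee_rot"],o["width"]);t=np.array([.3889,.2860,.0210]);print(rel(P,Q,t,down(40,40)))
E
python3 box.py; python3 chk.py
```

```text
[0.39158272 0.28585249 0.03153566] [ 0.36 -0.42  2.34  0.39  0.59  0.97] [ 0.29910732 -0.44629319 -1.44121476] [-0.37776681  0.33812424  0.03427162]
lip in bin [-0.40342913  0.63331991  0.03455116] [-0.13985786 -0.20337146 39.91033136]
[ 3.13839667 -0.7016787   0.69862104] 0.011804539291077956
[ 0.2 -0.2  0.  -8.  -2.   7. ]
[0.39158272 0.28585249 0.03153566] [ 3.13839667 -0.7016787   0.69862104]
box [0.61391192 0.30392803 0.05695837] ((614.4863891601562, 303.9629211425781), (109.90316009521484, 110.96282196044922), 0.3706390857696533) 1597
[315.  81.] 275 [ 0.328 -0.56   0.018]
[270. 155.] 419 [ 0.619 -0.301  0.018]
[233. 209.] 119 [ 0.782 -0.165  0.019]
[260. 239.] 117 [ 0.76  -0.051  0.019]
[457. 298.] 60 [0.459 0.292 0.022]
[478. 308.] 1251 [0.435 0.329 0.019]
[293. 304.] 151 [0.766 0.132 0.018]
[296. 333.] 160 [0.788 0.19  0.019]
[390. 359.] 281 [0.655 0.322 0.018]
lid far pts 0
lid side pts 4
```

Emit:
arm_command:
  targets: [0, 0, 0, -3, 0, 3, 1, 0, 0, 0, -6, 0, 7, 1, 0, 0, 0, -6, 0, 7, 1, 0, 0, 0, -6, 0, 7, 1, 0, 0, 0, -6, 0, 7, 1, 0, 0, 0, -6, 0, 7, 0, 0, 0, 0, -6, 0, 7, 0, 0, 0, 0, -6, 0, 7, 0, 0, 0, 0, -6, 0, 7, 0, 0, 0, 0, -6, 0, 7, 0, 0, 0, 0, -6, 0, -13, 0, 0, 0, 0, -6, 0, -43, 0, 0, 0, 0, -6, 0, -83, 0, 0, 0, 0, 80, 0, -120, 0, 0, 0, 0, 80, 0, -120, 0, 0, 0, 0, 80, 0, -120, 0, 0, 0, 0, 80, 0, -120, 0]

```text
time: 81.4
tool_pos: [0.3782, 0.2763, 0.1749]
ee_rot: [3.138, -0.701, 0.701]
wrist_force: [-0.1, -0.4, -1.1]
width: 0.047
finger_force: 0.0
```

```bash
python3 box.py
python3 - <<'E'
from pour import *
s=robot.snapshot("top");W=cloud(s);b=R.from_euler("z",by,degrees=True);C=(W-np.r_[B,0])@b.as_matrix()
for q in blobs(s,win=(.2,.95,-.72,.5),amin=15): print("px",np.round(q[8],1),"xy %.4f %.4f size %.0f %.0f ang %.0f zmax %.3f zmed %.3f n%d"%q[:8])
m=(abs(C[...,0]+.005)<.055)&(abs(C[...,1])<.055);print("flap z",np.percentile(C[m][:,2],[1,50,99]))
a=cv2.resize(s["color"][120:290,170:400,::-1],None,fx=3,fy=3,interpolation=cv2.INTER_CUBIC);cv2.imwrite("pics/f.png",a)
E
```

```text
[0.37815462 0.2762821  0.17485314] [ 3.13804773 -0.70134274  0.70113968]
box [0.6139723  0.30377952 0.05696824] ((614.6393432617188, 303.96649169921875), (109.82425689697266, 111.79766082763672), 0.5977655649185181) 1607
px [268.  128.3] xy 0.7749 0.1542 size 90 89 ang 32 zmax 0.044 zmed 0.035 n530
px [388.9 128. ] xy 0.7773 -0.1823 size 45 45 ang 13 zmax 0.069 zmed 0.060 n280
px [145.9 144.6] xy 0.7240 0.4925 size 109 15 ang -0 zmax 0.063 zmed 0.045 n478
px [348.5 136.5] xy 0.7541 -0.0709 size 54 53 ang -5 zmax 0.083 zmed 0.052 n337
px [466.6 198.1] xy 0.5878 -0.4059 size 244 221 ang -27 zmax 0.187 zmed 0.151 n6450
px [212.1 184.3] xy 0.6185 0.3126 size 129 118 ang 90 zmax 0.064 zmed 0.057 n1800
px [224.4 331.1] xy 0.3547 0.2257 size 367 279 ang 81 zmax 0.492 zmed 0.346 n7550
px [553.  303.7] xy 0.3035 -0.6177 size 205 103 ang 90 zmax 0.098 zmed 0.052 n3628
flap z [0.14599672 0.15101978 0.15576364]
```

View pics/f.png

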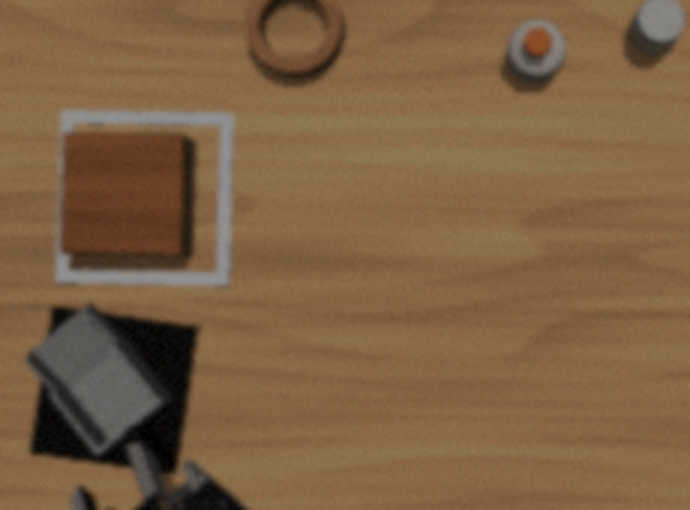

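The box sits within the tape square (its top appears shifted outward by perspective), the cup stands on the mat, and no cleats are left outside. I retreat and hand in.

Emit:
arm_command:
  targets: [0, 0, 0, 20, 0, -40, 0, 0, 0, 0, 40, 0, -70, 0, 0, 0, 0, 40, 0, -70, 0, 0, 0, 0, 40, 0, -70, 0, 0, 0, 0, 40, 0, -70, 0, 0, 0, 0, 40, 0, -70, 0]

```text
time: 82.1
tool_pos: [0.3659, 0.2665, 0.2497]
ee_rot: [3.141, -0.695, 0.698]
wrist_force: [0.5, 0.6, -0.1]
width: 0.0468
finger_force: 0.0
```

```bash
python3 box.py
python3 - <<'E'
from h import *
s=robot.snapshot("top");W=cloud(s)
m=(W[...,2]>.03)&(W[...,2]<.075)&(abs(W[...,0]-.43)<.1)&(abs(W[...,1]-.32)<.1);print("cup rim",W[m].mean(0),np.percentile(W[m][:,2],[50,95]))
print(robot.close_job())
E
```

```text
[0.36592351 0.26654564 0.24973143] [ 3.14142908 -0.69526862  0.6983026 ]
box [0.61380888 0.30404833 0.05680618] ((614.4924926757812, 304.62872314453125), (110.16834259033203, 111.0527114868164), 0.09460482746362686) 1593
cup rim [0.42025936 0.30838269 0.04608988] [0.04765022 0.05742204]
the job is handed in; nothing more can be done
None
```

Job handed in at about 82 s with no verdict returned: by camera checks no cleats were left outside the bin (two spilled on the first pour and went in on a second), the flap was shut, the box was about 8 mm off the square's centre but inside the tape, and the empty cup stood on the mat.

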